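# Load a bronze sleeve onto its arbor and return it to the inspection stand

### The arm

A 6-joint arm with a two-finger parallel gripper is mounted at the origin on a cart in front of the work surface, level with it; the furniture and walls round the work are solid. World frame = base frame: x ahead of the robot, y to its left, z up, the work surface at z = 0. Lengths are in m, angles in rad, forces in N, time in s.
With the tool pointing down it reaches from about 0.3 to 0.875 m from the base axis. Payload 6.4 kg.
Tool frame: the origin (TCP) lies at the very end of the fingers, on their centre line; the grasp point (between the pads) lies 19 mm behind it (ctrl.tcp_to_grasp is the distance from the TCP to the grasp point, in m); z points along the fingers, y is the direction in which the jaws open and shut (so a half turn about z gives the same grasp; the last joint's range is limited). The gripper opens to 85 mm and grips with 20 to 120 N. Pads are 22 mm wide; open, the fingers measure 114 mm over their backs; the gripper's body (76 mm by 85 mm) begins 54 mm behind the grasp point. The pads swing forward as they close: fully open they stand 13 mm farther back than shut.
Start: joints at [-1.44, 0.181, 1.607, -0, 1.354, -0.206], TCP at [0.19, -0.543, 0.231] pointing down, gripper open.
Joint ranges: [-2.99, 2.99], [-0.89, 2.07], [0.3, 2.58], [-1.14, 4.28], [0, 2.63], [-3.12, 3.12]. Speed limits (rad/s): [2.57, 2.57, 3.01, 3.14, 3.14, 3.14].

### API

Orientations are given as a unit quaternion [w, x, y, z].
In Python, from bench import ctrl gives the robot as it stands. The module is installed in compiled form; this text tells all that it offers.
- The arm moves only by the tool drive_tool, never from a script. Its argument "deltas" is a list of rows, each an object with "slide": the shift along the tool's x, y, z as a fraction of full scale, a list of three; "delta_rot": the turn, a rotation vector about the tool's x, y, z as a fraction of full scale, a list of three; "hand": the opening, from 0 (shut) to 1 (fully open). In form: [{"slide": [tx, ty, tz], "delta_rot": [wx, wy, wz], "hand": hand}, ...]. A call has exactly 5 rows; each row shifts and turns the commanded pose from where the row before left it, along the tool's axes as they then stand; what a row does not reach is not made up. Full scale, the value 1, is 50 mm for a shift and 180 degrees for a turn. A row lasts 1/8 s, in which the tool goes at most 62.5 mm and 10.7 degrees, less where a joint would pass 70% of its speed; a pose out of reach is approached as far as the arm can. A call with a number of a shift or a turn outside -1 to 1 is refused whole. A call with a gripper value outside its range is refused whole. The fingers move at their own pace and stop on an object; the grip force is fixed at half the most. Time passes only in rows, so rows that do not move let the fingers close, or fill a call up. It gives the time, the measured TCP pose, the force and the opening at its end, in the units of the state.
- ctrl.get_obs(): the state, without advancing time (a new reading comes with each control period).
- ctrl.camera(name): name is "scene" or "top"; returns a dict with "frame" (400x640x3 uint8, red, green, blue), "mtx" (3x3 intrinsics, pixels), "dist" ([k1, k2, p1, p2, k3] as OpenCV has them; the pictures are not rectified), "R" (3x3) and "t" (3): a world point X has camera coordinates R X + t. Camera axes: x right, y down, z forward; pixel columns grow to the right and rows downward; lengths in m; the calibration is good to about 2 mm. A picture is of the moment at which its call begins. There is no depth.
- ctrl.hand_in(): hands the job in, once; it reports no verdict.
The state is a dict: "time_s": time; "q": joint angles; "dq": joint speeds; "joint_efforts": joint torques, N m; "eef_pos": TCP position; "eef_rot": TCP orientation; "wrist_force": force on the tool from outside, world axes, zero at the start; "torque": the same for the moment, N m; "opening": opening from 0.0 (shut) to 1.0 (fully open).
Only numpy, scipy, OpenCV 4.12 (cv2) and the standard library are available. Lean on these libraries where they do the work, as an engineer would, in place of code of your own. Each camera call takes 0.05 s, during which the arm holds its last target.

### The job

Take the arbor off the notched stand by its red handle, thread it through the bronze sleeve lying in the blue vee rest and seat it by feel: push until the collar bears on the sleeve with 10 to 20 N, held for half a second, never over 25 N, so that the spring catch has snapped out behind the sleeve. Lift the sleeve out on the arbor, without touching the sleeve with the fingers, and lay the loaded arbor gently back in the two notches of the stand, the same way round as it was; leave the other things on the bench alone.

Things in the scene. Friction and masses are not known exactly. Their poses are not given: they have to be found in the camera images.
- arbor: Steel arbor 150 mm long, 140 g, lying level in the stand's notches. Origin: on its axis at the collar's seating face; x along the axis to the tip, z up. Along x in mm: red handle -70 to -25 (18 wide in y, 24 tall, z -15 to +9, flat sides), round neck 11 thick -25 to -6, collar 24 across -6 to 0, round shaft 11 thick 0 to 72, tapering to 5 thick at the tip, +80.
- arbor_grip (a point): Middle of the red handle, 47.5 mm behind the collar's face and 3 mm below the arbor's axis; x along the arbor to its tip, y across the 18 mm width, z up.
- arbor_tip (a point): Tip of the arbor, on its axis, 80 mm ahead of the collar's face.
- arbor_catch (a point): Free end of the sprung catch on top of the shaft: a strip 5 mm wide hinged at x = 64 mm, its free end at x = 39 mm standing about 5 mm above the shaft. The sleeve, pushed on over the tip, presses it down (a few newtons of push) and it snaps out when the sleeve reaches the collar; then it holds the sleeve on with about 3 mm play.
- sleeve: Bronze sleeve, 44 mm outside diameter, 36 mm long, straight bore 14 mm diameter (1.5 mm clearance all round the shaft), 0.13 to 0.25 kg. Lies loose in the vee of the rest, bore level. Origin at its middle on the bore axis (end faces 18 mm either way); x along the bore as the rest's x; it may roll about x.
- rest: Blue vee rest fixed to the bench, 100 x 84 mm, steel vee sides about 40 mm high; bore axis 45 mm above the bench. Origin on the bench about under the sleeve's middle; x along the vee from the open end (x = -30 mm, where the arbor comes in) to the end with the dark forked stop: push along +x.
- rest_axis (a point): Point on the bore's line, 45 mm above the rest's origin, same axes. The rigid forked stop is clamped 2 to 20 mm behind the sleeve, where is not measured: the sleeve may slide back with the arbor until it meets the stop, and only the rising push tells that the collar is home. The fork is open in the middle (18 mm) and above, so the arbor's tip passes.
- stand: Inspection stand fixed to the bench: grey base 125 x 80 x 10 mm, two steel uprights 8 mm thick at x = -37.5 and +37.5 mm, 71 mm high, each with a 90 degree open-topped notch about 40 mm wide at the top. Origin on the bench under its middle; x along the arbor to its tip. The near notch takes the neck between handle and collar, the far one the shaft beyond the sleeve.
- stand_seat (a point): Where the arbor's origin (collar's seating face, on the axis) lies when the arbor is in the notches: 22.5 mm behind the stand's middle, 60 mm above the bench, axes as the stand. About 5 mm play along x either way.
- grease_tin: Bystander: green and white round tin 77 mm across, 56 mm tall; origin at the middle of its underside.
- bush_2: Bystander: brass-coloured flanged bush 48 mm across, 38 mm tall, standing; origin at the middle of its underside.
- marker: Bystander: black and white marker pen 131 x 18 x 18 mm, lying; origin at the middle of its underside, x along it.
Mind the look-alikes: they are no part of the job. What is shaped like the sleeve but green is not meant.

How it is judged:
By the outcome, as a careful person would: the job done as asked, in the order asked, and still so for the second after the job is handed in, with the robot touching nothing.
It also fails if it takes over 64 s, if anything falls off the work surface, if the arm or the gripper's body presses on something with over 40 N, if the wrist force passes 120 N, or if a joint passes its speed limit or range.

## Working session

There is one attempt and no reset: what is moved stays moved. The work goes in short steps, Python scripts to look and compute and a tool call to move; the robot and the scene stay as the last step left them, time stands still between calls to the robot, and variables do not carry over. Pictures are saved under pics/ and viewed, and the job is handed in when it is done.

Besides the shell and the picture viewer there is one more tool, called after "Request:" as name(argument=value, ...), one argument or row to a line, values as JSON. drive_tool: Moves the arm, as the interface text tells. Its arguments: {"type":"object","properties":{"deltas":{"type":"array","items":{"type":"object","properties":{"slide":{"type":"array","items":{"type":"number"}},"delta_rot":{"type":"array","items":{"type":"number"}},"hand":{"type":"number"}}}}},"required":["deltas"]}

```bash
mkdir -p pics; python3 - <<'E'
from bench import ctrl
import cv2
o=ctrl.get_obs(); print({k:(v if not hasattr(v,'round') else v) for k,v in o.items()}, ctrl.tcp_to_grasp)
import pickle
d={}
for n in("scene","top"):
    c=ctrl.camera(n); d[n]=c; cv2.imwrite(f"pics/{n}0.png",c["frame"][:,:,::-1]); print(n,c["mtx"],c["dist"],c["R"],c["t"])
pickle.dump(d,open("c0.pkl","wb"))
E
```

```text
{'time_s': 0.0, 'q': array([-1.44031538e+00,  1.81559148e-01,  1.60804278e+00,  4.90528137e-05,
        1.35379694e+00, -2.06319740e-01]), 'dq': array([ 0.00018883,  0.00075695,  0.00059407, -0.00120366, -0.00010411,
        0.00142635]), 'joint_efforts': array([ 2.88869436e-03, -4.44867361e+01, -3.51333439e+01,  1.39300860e-04,
        9.10029688e-03, -8.30008872e-06]), 'eef_pos': array([ 0.18996491, -0.54211261,  0.23035717]), 'eef_rot': array([-9.01548105e-04,  9.85854625e-01,  1.67600243e-01,  5.81662113e-05]), 'wrist_force': array([ 0.08256356, -0.44197403, -0.41285913]), 'torque': array([ 0.01379484, -0.00045833, -0.01434221]), 'opening': 0.9987623243704076} 0.0187
scene [[494.29144296   0.         320.69556659]
 [  0.         494.29144296 203.99887068]
 [  0.           0.           1.        ]] [0.03677093 0.         0.         0.         0.        ] [[-0.78765056 -0.61575033  0.02140394]
 [-0.39385668  0.47648759 -0.78602576]
 [ 0.47379691 -0.62754372 -0.61782309]] [0.38633714 0.3201121  1.0162768 ]
top [[418.92820332   0.         307.906899  ]
 [  0.         418.92820332 196.79465491]
 [  0.           0.           1.        ]] [-0.02050958  0.          0.          0.          0.        ] [[-0.01768817 -0.99973644  0.0146351 ]
 [-0.98997497  0.01546024 -0.14039423]
 [ 0.14013097 -0.0169717  -0.98998751]] [-0.05640176  0.52997219  1.1294614 ]
```

View pics/scene0.png

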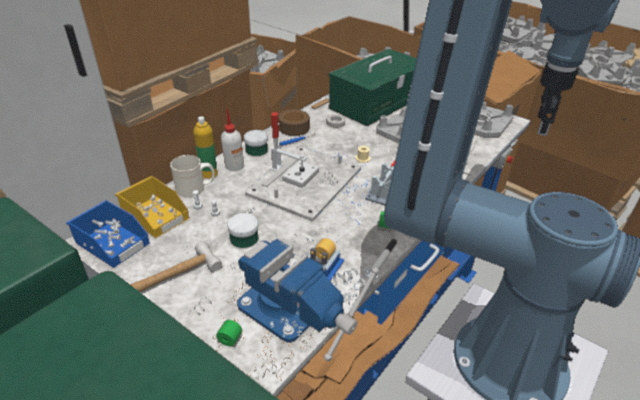

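View pics/top0.png

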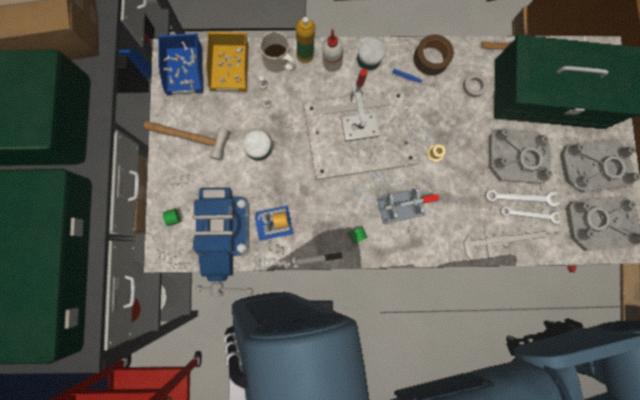

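The top view shows the stand near (403,204) with the handle at (431,199), and the rest with the bronze sleeve at (274,222). The green decoys are at (171,216) and (359,235). Next I'll zoom in.

```bash
python3 - <<'E'
import cv2
t=cv2.imread("pics/top0.png")
a=cv2.resize(t[180:260,240:320],None,fx=5,fy=5,interpolation=cv2.INTER_CUBIC)
b=cv2.resize(t[170:250,370:450],None,fx=5,fy=5,interpolation=cv2.INTER_CUBIC)
import numpy as np
cv2.imwrite("pics/z0.png",np.hstack([a,b]))
s=cv2.imread("pics/scene0.png")
cv2.imwrite("pics/z1.png",cv2.resize(s[140:340,230:450],None,fx=3,fy=3,interpolation=cv2.INTER_CUBIC)[:600,:660])
E
```

```text
(no output)
```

View pics/z0.png

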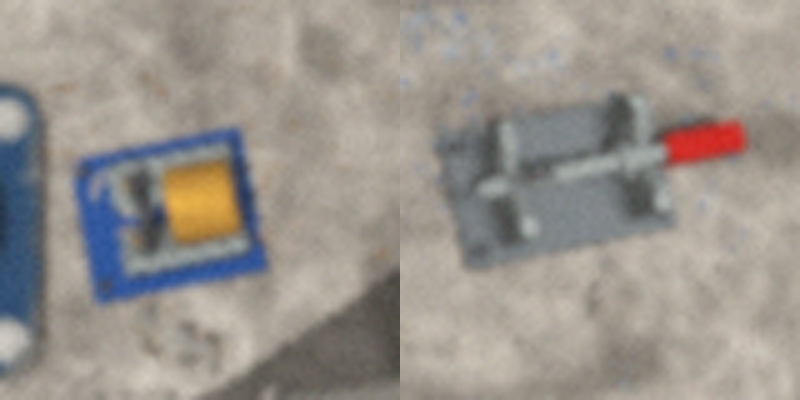

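View pics/z1.png

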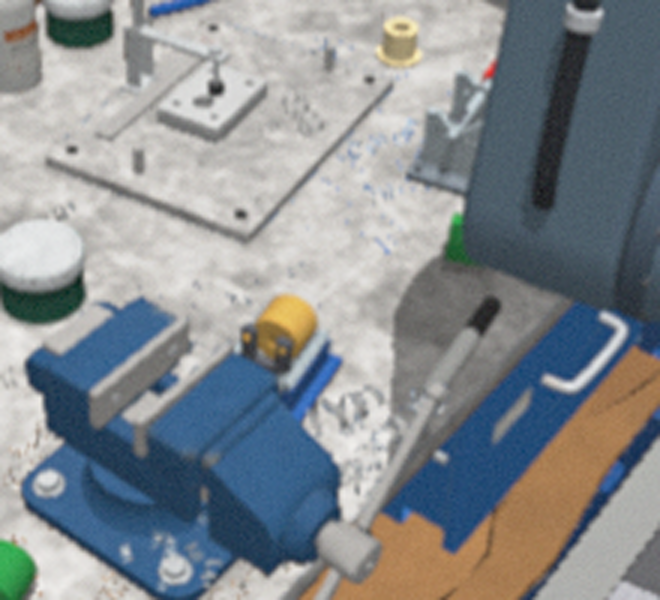

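```bash
cat > h.py <<'E'
import numpy as np,cv2,pickle
def ray(c,uv):
    p=cv2.undistortPoints(np.array(uv,float).reshape(-1,1,2),c["mtx"],c["dist"]).reshape(-1,2)
    d=np.c_[p,np.ones(len(p))]@c["R"]; return -c["R"].T@c["t"],d
def onz(c,uv,z):
    C,d=ray(c,uv); return C+d*((z-C[2])/d[:,2])[:,None]
def proj(c,X):
    r=cv2.Rodrigues(c["R"])[0]; return cv2.projectPoints(np.array(X,float).reshape(-1,1,3),r,c["t"],c["mtx"],c["dist"])[0].reshape(-1,2)
def comp(m,near):
    n,l,s,ce=cv2.connectedComponentsWithStats(m.astype(np.uint8))
    i=1+np.argmin(np.hypot(*(ce[1:]-near).T)+(s[1:,4]<8)*1e3); return l==i
def hsv(c): return cv2.cvtColor(c["frame"],cv2.COLOR_RGB2HSV)
def pca(P):
    m=P.mean(0); u,s,v=np.linalg.svd(P-m,full_matrices=False); return m,v[0]
E
python3 - <<'E'
from h import *
d=pickle.load(open("c0.pkl","rb")); c=d["top"]
for n in d: print(n,"cam",-d[n]["R"].T@d[n]["t"])
H=hsv(c)
red=comp(((H[...,0]<8)|(H[...,0]>172))&(H[...,1]>140)&(H[...,2]>80),(431,199))
gold=comp((H[...,0]>12)&(H[...,0]<26)&(H[...,1]>120),(281,220))
blue=comp((H[...,0]>100)&(H[...,0]<125)&(H[...,1]>150)&(H[...,2]>70),(262,225))
for n,m,z in(("red",red,.069),("gold",gold,.055),("blue",blue,.008)):
    ys,xs=np.nonzero(m); uv=np.c_[xs,ys].astype(float)
    r=cv2.minAreaRect(uv.astype(np.float32)); box=cv2.boxPoints(r)
    P=onz(c,uv,z); mm,v=pca(P[:,:2]); print(n,m.sum(),"px",uv.mean(0).round(1),"xyz",mm.round(4),"dir",np.degrees(np.arctan2(v[1],v[0])).round(1),r)
    print(onz(c,box,z)[:,:2].round(4).tolist())
s=d["scene"];H=hsv(s)
m=comp((H[...,0]>12)&(H[...,0]<26)&(H[...,1]>120)&(H[...,2]>90),(325,250)); ys,xs=np.nonzero(m); print("scene gold",m.sum(),xs.min(),xs.max(),ys.min(),ys.max(),xs.mean(),ys.mean(), cv2.minAreaRect(np.c_[xs,ys].astype(np.float32)))
E
```

```text
scene cam [-0.05113185  0.7231159   0.8712265 ]
top cam [ 0.36538904 -0.04541151  1.19338316]
red 93 px [430.4 198. ] xyz [ 0.5161 -0.3986] dir -81.7 ((430.64862060546875, 197.89186096191406), (6.247161388397217, 15.124707221984863), 80.53767395019531)
[[0.5217, -0.3777], [0.5279, -0.4191], [0.5109, -0.4209], [0.5047, -0.3796]]
gold 187 px [279.8 220. ] xyz [0.4639 0.0128] dir -155.0 ((279.6176452636719, 219.97059631347656), (14.309601783752441, 13.339459419250488), 75.96376037597656)
[[0.4789, 0.0354], [0.4872, 0.0001], [0.4492, -0.009], [0.441, 0.0262]]
blue 134 px [267.6 230.7] xyz [0.4384 0.0496] dir -105.7 ((272.0914001464844, 232.4165802001953), (35.73512268066406, 16.209747314453125), 17.878698348999023)
[[0.4279, 0.092], [0.4713, 0.078], [0.4386, -0.0179], [0.3955, -0.0034]]
scene gold 251 316 334 239 258 324.75298804780874 247.4422310756972 ((324.52001953125, 248.63999938964844), (16.400001525878906, 20.400001525878906), 36.869895935058594)
```

```bash
cat > meas.py <<'E'
from h import *
def up(c,x0,y0,x1,y1,k=8):
    f=c["frame"][y0:y1,x0:x1]; return cv2.cvtColor(cv2.resize(f,None,fx=k,fy=k,interpolation=cv2.INTER_CUBIC),cv2.COLOR_RGB2HSV)
def pix(m,x0,y0,k=8):  # contour points in original pixels
    ys,xs=np.nonzero(m); return np.c_[(xs+.5)/k-.5+x0,(ys+.5)/k-.5+y0]
def big(m):
    n,l,s,ce=cv2.connectedComponentsWithStats(m.astype(np.uint8)); return l==1+np.argmax(s[1:,4])
E
python3 - <<'E'
from meas import *
d=pickle.load(open("c0.pkl","rb")); c=d["top"]
def rep(n,uv,z):
    P=onz(c,uv,z)[:,:2]*1000
    r=cv2.minAreaRect(P.astype(np.float32)); print(n,"ctr",np.round(r[0],1),"size",np.round(r[1],1),"ang",round(r[2],1)); m,v=pca(P); print("   mean",m.round(1),"pca",np.degrees(np.arctan2(v[1],v[0])).round(1)); return r
H=up(c,248,195,300,250)
b=(H[...,0]>100)&(H[...,0]<125)&(H[...,1]>130)&(H[...,2]>60)
g=np.zeros_like(b);
b=cv2.morphologyEx(b.astype(np.uint8),cv2.MORPH_OPEN,np.ones((5,5)))
n,l,s,ce=cv2.connectedComponentsWithStats(b); print(s,ce)
keep=np.isin(l,[i for i in range(1,n) if s[i,4]>150 and s[i,0]>16]); 
for z in(.004,.008,.012): rep("blue",pix(keep,248,195),z)
g=big((H[...,0]>12)&(H[...,0]<27)&(H[...,1]>120)&(H[...,2]>90)); rep("gold",pix(g,248,195),.056)
H=up(c,370,170,450,240)
r=big(((H[...,0]<8)|(H[...,0]>172))&(H[...,1]>130)&(H[...,2]>80)); rep("red",pix(r,370,170),.069)
cv2.imwrite("pics/m1.png",np.hstack([keep*255,g*200]).astype(np.uint8))
# stand base grey: darker, low texture
v=H.astype(float)
cv2.imwrite("pics/m2.png",np.vstack([H[...,1],H[...,2]])[:, :].astype(np.uint8)[:1200])
E
python3 -c "
import cv2
print(cv2.imread('pics/m1.png').shape)
a=cv2.imread('pics/m2.png');cv2.imwrite('pics/m2.png',cv2.resize(a,None,fx=.5,fy=.5))"
```

```text
[[     0      0    416    440 170824]
 [   301     94     14     16    150]
 [    77    135     30     17    333]
 [    62    167    294    190  11625]
 [   325    183      7     18    108]] [[210.69144265 215.18996745]
 [308.04       100.96      ]
 [ 90.96696697 142.30630631]
 [161.52541935 286.83329032]
 [327.90740741 191.66666667]]
blue ctr [461.   33.9] size [78.8 94.9] ang 10.3
   mean [440.8  50.3] pca 69.3
blue ctr [460.7  33.6] size [78.5 94.6] ang 10.3
   mean [440.6  50. ] pca 69.3
blue ctr [460.4  33.3] size [78.2 94.3] ang 10.3
   mean [440.3  49.7] pca 69.3
gold ctr [463.9  13. ] size [40.1 37. ] ang 10.5
   mean [463.9  12.7] pca -168.3
red ctr [ 516.3 -399.3] size [18.5 44.1] ang 11.1
   mean [ 516.1 -398.8] pca 99.1
(440, 832, 3)
```

View pics/m2.png

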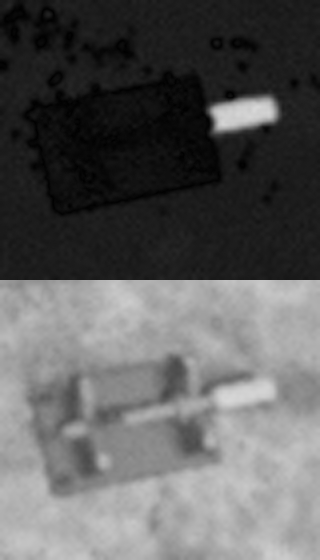

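View pics/m1.png

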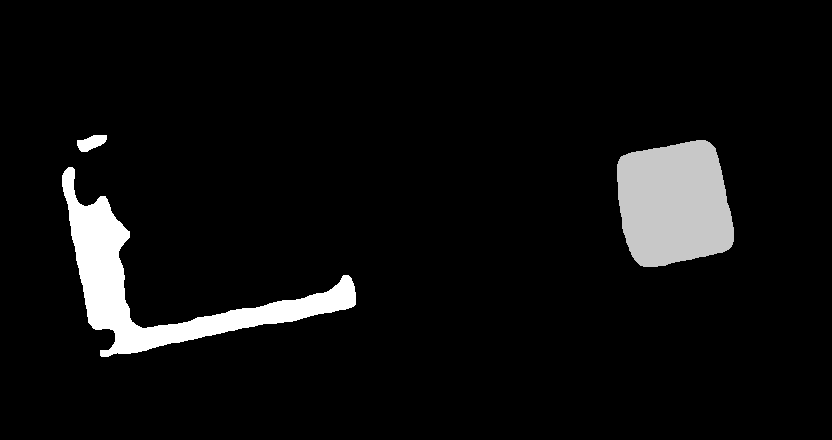

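```bash
python3 - <<'E'
from meas import *
d=pickle.load(open("c0.pkl","rb")); c=d["top"]
def rep(n,uv,z):
    P=onz(c,uv,z)[:,:2]*1000
    r=cv2.minAreaRect(P.astype(np.float32)); print(n,"ctr",np.round(r[0],1),"size",np.round(r[1],1),"ang",round(r[2],1)); print(cv2.boxPoints(r).round(0).tolist())
H=up(c,370,170,450,240)
b=H[...,1]<22
b=cv2.morphologyEx(b.astype(np.uint8),cv2.MORPH_OPEN,np.ones((9,9)));b=cv2.morphologyEx(b,cv2.MORPH_CLOSE,np.ones((25,25)));b=big(b)
# remove upper upright parts: keep bottom; report
rep("stand base",pix(b,370,170),.008)
H2=up(c,248,195,300,250)
b2=((H2[...,0]>95)&(H2[...,0]<128)&(H2[...,1]>70))
b2=cv2.morphologyEx(b2.astype(np.uint8),cv2.MORPH_OPEN,np.ones((3,3)))
n,l,s,ce=cv2.connectedComponentsWithStats(b2); print(s)
k=np.isin(l,[i for i in range(1,n) if s[i,4]>300 and s[i,0]>16]); rep("rest",pix(k,248,195),.008)
cv2.imwrite("pics/m3.png",np.hstack([cv2.resize((b*255).astype(np.uint8),None,fx=.6,fy=.6),np.pad((k*255).astype(np.uint8),((0,0),(0,0)))[:336,:]]))
# gold edge lines: fit two long-edge lines
g=big((H2[...,0]>12)&(H2[...,0]<27)&(H2[...,1]>120)&(H2[...,2]>90))
rep("gold",pix(g,248,195),.045)
E
```

```text
stand base ctr [ 505.7 -324.7] size [107.6 150.7] ang 1.5
[[450.0, -251.0], [454.0, -401.0], [561.0, -399.0], [558.0, -248.0]]
[[     0      0    416    440 156686]
 [    57     87    306    277  26137]
 [   183    215     12     21    217]]
rest ctr [460.8  33.9] size [83.2 98.3] ang 10.9
[[411.0, 74.0], [429.0, -22.0], [511.0, -6.0], [492.0, 90.0]]
gold ctr [464.9  13.5] size [40.4 37.4] ang 10.5
[[442.0, 28.0], [448.0, -9.0], [488.0, -1.0], [481.0, 36.0]]
```

View pics/m3.png

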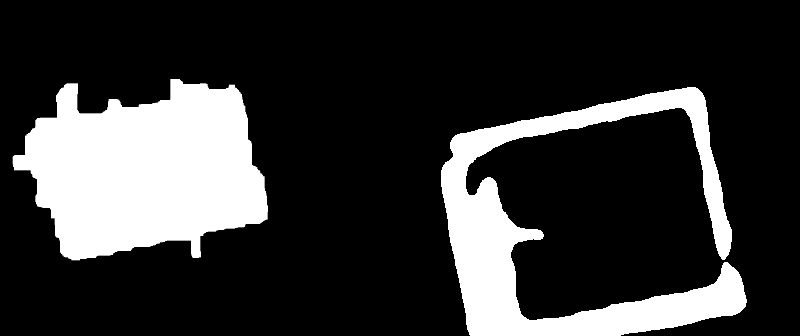

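```bash
python3 - <<'E'
from meas import *
d=pickle.load(open("c0.pkl","rb")); c=d["top"]
H=up(c,370,170,450,240)
# shaft bright mask: V high & S low
V=H[...,2].astype(float)
print(V.min(),V.max())
m=(H[...,1]<40)&(V>165)
m=cv2.morphologyEx(m.astype(np.uint8),cv2.MORPH_OPEN,np.ones((3,3)))
im=cv2.cvtColor(H,cv2.COLOR_HSV2BGR); 
cv2.imwrite("pics/z2.png",im)
e=onz(c,[(388,207.6),(386.5,207.8)],.06);print(e*1000)
E

```

```text
72.0 215.0
[[ 492.5818921  -283.17472453   60.        ]
 [ 492.09898936 -279.03438646   60.        ]]
```

View pics/z2.png

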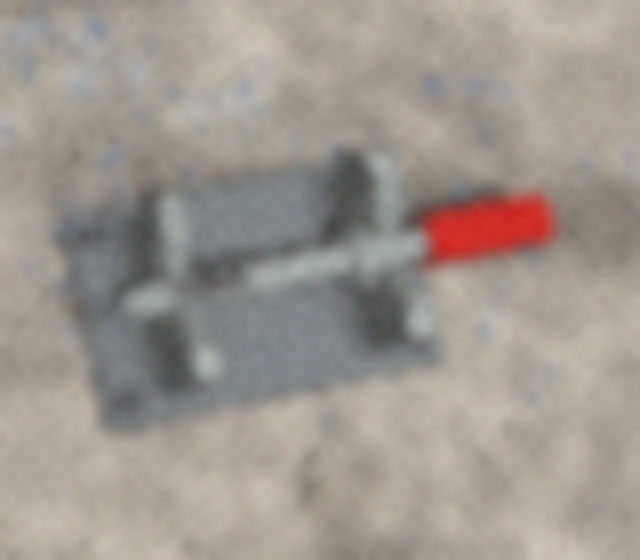

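```bash
python3 - <<'E'
from meas import *
d=pickle.load(open("c0.pkl","rb")); c=d["top"]
f=lambda pts,z: onz(c,[((x+.5)/8-.5+370,(y+.5)/8-.5+170) for x,y in pts],z)*1000
A=f([(128,300),(300,268),(368,253)],.060);print("tip,shaft,collar",A.round(1).tolist())
R=f([(552,217)],.064);print("handle rear",R.round(1).tolist())
ang=lambda a,b:np.degrees(np.arctan2(*(b-a)[[1,0]]))
print(ang(A[2],A[0]),ang(R[0],A[0]))
U=f([(172,195),(207,368),(382,152),(422,322)],.071);print(U.round(1).tolist(),ang(U[0],U[1])%180,ang(U[2],U[3])%180)
m1=(U[0]+U[1])/2;m2=(U[2]+U[3])/2;print("upright mids",m1,m2,ang(m2,m1), (m1+m2)/2)
B=f([(62,232),(110,430),(438,358),],.010);print("base corners",B.round(1).tolist(),ang(B[2],B[1]),ang(B[1],B[0])+0)
L=np.linalg.norm(A[0]-R[0]);print("len",L)
E

```

```text
tip,shaft,collar [[494.2, -276.6, 60.0], [504.2, -336.2, 60.0], [509.0, -359.9, 60.0]]
handle rear [[520.0, -423.0, 64.0]]
100.11510031029808 99.98957254663655
[[528.6, -290.9, 71.0], [469.4, -300.1, 71.0], [542.3, -363.5, 71.0], [483.8, -374.0, 71.0]] 8.818326752135874 10.142715076805246
upright mids [ 498.98615227 -295.48638009   71.        ] [ 513.04010104 -368.76809008   71.        ] 100.8563546788955 [ 506.01312666 -332.12723508   71.        ]
base corners [[524.7, -264.1, 10.0], [453.6, -278.3, 10.0], [477.2, -396.9, 10.0]] 101.29263284477685 11.287277152177301
len 148.70729530154057
```

Request:
drive_tool(
  deltas=[
    {"slide": [0.89, -0.06, 0.1], "delta_rot": [0, 0, 0], "hand": 1},
    {"slide": [0.89, -0.06, 0.2], "delta_rot": [0, 0, 0], "hand": 1},
    {"slide": [0.89, -0.06, 0.2], "delta_rot": [0, 0, 0], "hand": 1},
    {"slide": [0.89, -0.06, 0.2], "delta_rot": [0, 0, 0], "hand": 1},
    {"slide": [0.89, -0.06, 0.2], "delta_rot": [0, 0, 0], "hand": 1},
  ],
)

```text
time_s: 0.72
eef_pos: [0.3962, -0.4541, 0.1855]
eef_rot: [-0.0, 0.986, 0.168, -0.0]
wrist_force: [-0.0, -0.5, -0.2]
opening: 1.001
```

Request:
drive_tool(
  deltas=[
    {"slide": [0.89, -0.06, 0.2], "delta_rot": [0, 0, 0], "hand": 1},
    {"slide": [0.89, -0.06, 0.2], "delta_rot": [0, 0, 0], "hand": 1},
    {"slide": [0.89, -0.06, 0.2], "delta_rot": [0, 0, 0], "hand": 1},
    {"slide": [0, 0, 0], "delta_rot": [0, 0, -0.055], "hand": 1},
    {"slide": [0, 0, 0], "delta_rot": [0, 0, -0.055], "hand": 1},
  ],
)

```text
time_s: 1.35
eef_pos: [0.5185, -0.4013, 0.1552]
eef_rot: [-0.001, 0.941, 0.338, -0.0]
wrist_force: [0.2, 0.2, 0.0]
opening: 0.998
```

Request:
drive_tool(
  deltas=[
    {"slide": [0, 0, 0], "delta_rot": [0, 0, -0.055], "hand": 1},
    {"slide": [0, 0, 0], "delta_rot": [0, 0, -0.055], "hand": 1},
    {"slide": [0, 0, 0], "delta_rot": [0, 0, -0.055], "hand": 1},
    {"slide": [0, 0, 0], "delta_rot": [0, 0, -0.055], "hand": 1},
    {"slide": [0, 0, 0], "delta_rot": [0, 0, -0.055], "hand": 1},
  ],
)

```text
time_s: 1.98
eef_pos: [0.5178, -0.4021, 0.1556]
eef_rot: [-0.001, 0.714, 0.7, 0.0]
wrist_force: [-0.5, -0.5, 0.0]
opening: 1.004
```

Request:
drive_tool(
  deltas=[
    {"slide": [0, 0, 0], "delta_rot": [0, 0, -0.032], "hand": 1},
    {"slide": [0, 0, 0], "delta_rot": [0, 0, -0.03], "hand": 1},
    {"slide": [0, 0, 0.4], "delta_rot": [0, 0, 0], "hand": 1},
    {"slide": [0, 0, 0.4], "delta_rot": [0, 0, 0], "hand": 1},
    {"slide": [0, 0, 0], "delta_rot": [0, 0, 0], "hand": 1},
  ],
)

```text
time_s: 2.6
eef_pos: [0.5164, -0.4005, 0.1123]
eef_rot: [-0.003, 0.645, 0.764, 0.0]
wrist_force: [-0.6, -0.0, 0.4]
opening: 0.997
```

```bash
python3 - <<'E'
from bench import ctrl
import cv2,pickle,numpy as np
from scipy.spatial.transform import Rotation as Rn
o=ctrl.get_obs(); q=o["eef_rot"]; R=Rn.from_quat(np.r_[q[1:],q[0]]).as_matrix(); print(o["q"].round(2),o["eef_pos"].round(4)); print(R.round(4), np.degrees(np.arctan2(R[1,0],R[0,0])))
d={n:ctrl.camera(n) for n in("scene","top")}
pickle.dump(d,open("c1.pkl","wb"))
a=d["scene"]["frame"][100:350,220:560,::-1];b=d["top"]["frame"][130:270,360:500,::-1]
cv2.imwrite("pics/s1.png",cv2.resize(a,None,fx=2.3,fy=2.3)); cv2.imwrite("pics/t1.png",cv2.resize(b,None,fx=4,fy=4))
E
```

```text
[-0.84  0.47  1.48 -0.    1.19 -1.01] [ 0.5164 -0.4005  0.1123]
[[-0.1684  0.9857 -0.0044]
 [ 0.9857  0.1685  0.0049]
 [ 0.0056 -0.0035 -1.    ]] 99.69714866172399
```

View pics/s1.png

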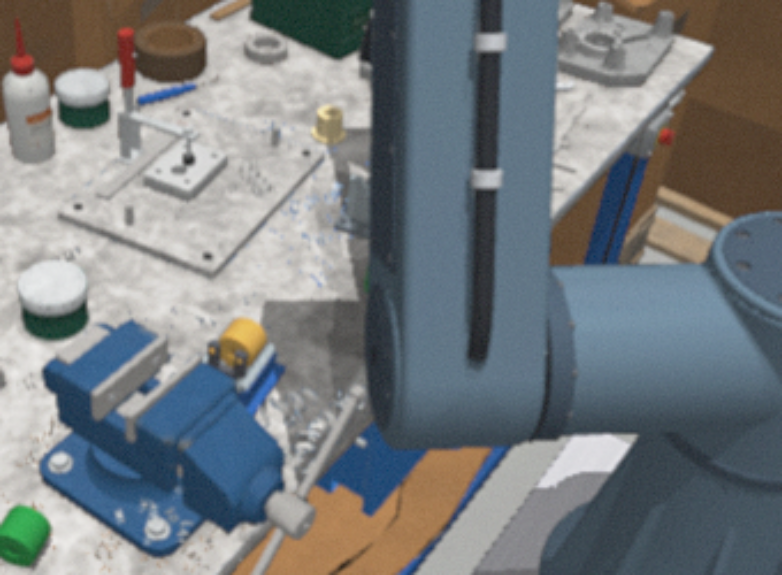

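View pics/t1.png

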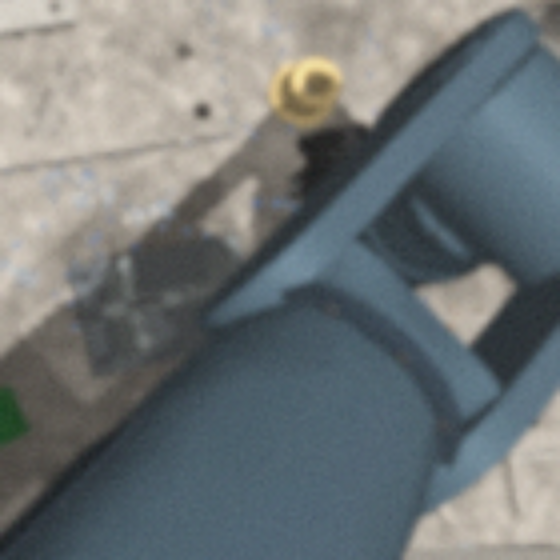

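Request:
drive_tool(
  deltas=[
    {"slide": [0, 0.02, 0.3], "delta_rot": [0, 0, -0.004], "hand": 1},
    {"slide": [0, 0, 0.4], "delta_rot": [0, 0, 0], "hand": 1},
    {"slide": [0, 0, 0.4], "delta_rot": [0, 0, 0], "hand": 1},
    {"slide": [0, 0, 0.3], "delta_rot": [0, 0, 0], "hand": 1},
    {"slide": [0, 0, 0], "delta_rot": [0, 0, 0], "hand": 1},
  ],
)

```text
time_s: 3.32
eef_pos: [0.5181, -0.4012, 0.044]
eef_rot: [-0.002, 0.64, 0.769, 0.0]
wrist_force: [0.3, 1.1, 0.1]
opening: 0.999
```

```bash
cat > st.py <<'E'
from bench import ctrl
import numpy as np
from scipy.spatial.transform import Rotation as Rn
def st():
    o=ctrl.get_obs(); q=o["eef_rot"]; R=Rn.from_quat(np.r_[q[1:],q[0]]).as_matrix()
    print("t",round(o["time_s"],2),"pos",(o["eef_pos"]*1000).round(1),"yaw",np.degrees(np.arctan2(R[1,0],R[0,0])).round(2),"x.z",R[2,0].round(4),"z",R[:,2].round(4),"F",o["wrist_force"].round(2),"T",o["torque"].round(2),"op",round(o["opening"],3),"q",o["q"].round(2))
    return o,R
if __name__=="__main__": st()
E
python3 st.py
```

```text
t 3.33 pos [ 518.1 -401.2   44. ] yaw 100.47 x.z 0.0032 z [-0.0025  0.0028 -1.    ] F [0.31 1.07 0.1 ] T [-0.   -0.01  0.01] op 0.999 q [-0.84  0.56  1.5   0.    1.08 -1.02]
```

Down 5 mm more, then close gradually.

Request:
drive_tool(
  deltas=[
    {"slide": [0, 0, 0.1], "delta_rot": [0, 0, 0], "hand": 1},
    {"slide": [0, 0, 0], "delta_rot": [0, 0, 0], "hand": 0.6},
    {"slide": [0, 0, 0], "delta_rot": [0, 0, 0], "hand": 0.35},
    {"slide": [0, 0, 0], "delta_rot": [0, 0, 0], "hand": 0.35},
    {"slide": [0, 0, 0], "delta_rot": [0, 0, 0], "hand": 0.35},
  ],
)

```text
time_s: 3.95
eef_pos: [0.5192, -0.4023, 0.0416]
eef_rot: [0.0, 0.64, 0.769, -0.0]
wrist_force: [-0.4, 1.0, 0.2]
opening: 0.35
```

Request:
drive_tool(
  deltas=[
    {"slide": [0, 0, 0], "delta_rot": [0, 0, 0], "hand": 0.28},
    {"slide": [0, 0, 0], "delta_rot": [0, 0, 0], "hand": 0.24},
    {"slide": [0, 0, 0], "delta_rot": [0, 0, 0], "hand": 0.2},
    {"slide": [0, 0, 0], "delta_rot": [0, 0, 0], "hand": 0.1},
    {"slide": [0, 0, 0], "delta_rot": [0, 0, 0], "hand": 0},
  ],
)

```text
time_s: 4.58
eef_pos: [0.5187, -0.4023, 0.0414]
eef_rot: [-0.0, 0.64, 0.769, -0.0]
wrist_force: [-4.3, 0.6, 4.1]
opening: 0.201
```

Request:
drive_tool(
  deltas=[
    {"slide": [0, 0, 0], "delta_rot": [0, 0, 0], "hand": 0},
    {"slide": [0, 0, 0], "delta_rot": [0, 0, 0], "hand": 0},
    {"slide": [0, 0, 0], "delta_rot": [0, 0, 0], "hand": 0},
    {"slide": [0, 0, 0], "delta_rot": [0, 0, 0], "hand": 0},
    {"slide": [0, 0, 0], "delta_rot": [0, 0, 0], "hand": 0},
  ],
)

```text
time_s: 5.2
eef_pos: [0.5188, -0.4022, 0.0413]
eef_rot: [-0.0, 0.64, 0.769, -0.0]
wrist_force: [-5.1, -0.2, 4.3]
opening: 0.203
```

```bash
python3 st.py
```

```text
t 5.2 pos [ 518.8 -402.2   41.3] yaw 100.48 x.z 0.0003 z [-6.e-04  1.e-04 -1.e+00] F [-5.12 -0.15  4.34] T [0.19 0.82 0.26] op 0.203 q [-0.84  0.57  1.5  -0.    1.07 -1.02]
```

Request:
drive_tool(
  deltas=[
    {"slide": [0, 0, -0.1], "delta_rot": [0, 0, 0], "hand": 0},
    {"slide": [0, 0, -0.2], "delta_rot": [0, 0, 0], "hand": 0},
    {"slide": [0, 0, -0.4], "delta_rot": [0, 0, 0], "hand": 0},
    {"slide": [0, 0, -0.4], "delta_rot": [0, 0, 0], "hand": 0},
    {"slide": [0, 0, -0.4], "delta_rot": [0, 0, 0], "hand": 0},
  ],
)

```text
time_s: 5.82
eef_pos: [0.5195, -0.4026, 0.1186]
eef_rot: [0.001, 0.64, 0.769, -0.0]
wrist_force: [0.4, 0.2, -0.9]
opening: 0.201
```

```bash
python3 st.py; cat > snap.py <<'E'
import sys,pickle,cv2
from bench import ctrl
tag=sys.argv[1]
d={n:ctrl.camera(n) for n in("scene","top")}; pickle.dump(d,open(f"c{tag}.pkl","wb"))
for i,n in enumerate(("scene","top")):
    x0,y0,x1,y1=map(int,sys.argv[2+i].split(",")); a=d[n]["frame"][y0:y1,x0:x1,::-1]; k=min(790/(x1-x0),590/(y1-y0))
    cv2.imwrite(f"pics/{n}_{tag}.png",cv2.resize(a,None,fx=k,fy=k,interpolation=cv2.INTER_CUBIC)); print(n,"scale",k)
E
python3 snap.py 2 220,100,560,350 230,100,500,270
```

```text
t 5.83 pos [ 519.5 -402.6  118.6] yaw 100.48 x.z -0.0014 z [ 0.0012 -0.0012 -1.    ] F [ 0.44  0.17 -0.85] T [-0.12  0.02  0.02] op 0.201 q [-0.84  0.47  1.47  0.    1.2  -1.02]
scene scale 2.323529411764706
top scale 2.925925925925926
```

View pics/top_2.png

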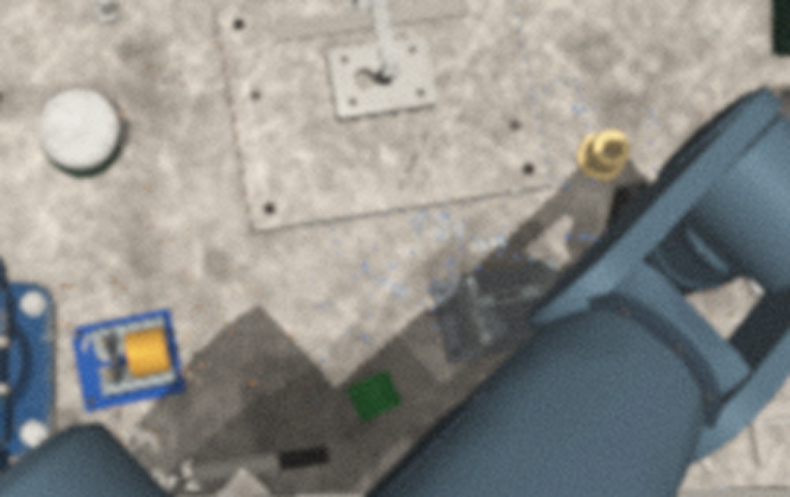

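Request:
drive_tool(
  deltas=[
    {"slide": [0.5, 0.07, 0], "delta_rot": [0, 0, 0], "hand": 0},
    {"slide": [0.8, 0.08, 0], "delta_rot": [0, 0, 0], "hand": 0},
    {"slide": [0.8, 0.08, 0], "delta_rot": [0, 0, -0.001], "hand": 0},
    {"slide": [0.8, 0.08, 0], "delta_rot": [0, 0, 0], "hand": 0},
    {"slide": [0.8, 0.08, 0], "delta_rot": [0, 0, 0], "hand": 0},
  ],
)

```text
time_s: 6.55
eef_pos: [0.5039, -0.2154, 0.116]
eef_rot: [-0.0, 0.638, 0.77, 0.0]
wrist_force: [0.7, 0.1, 0.1]
opening: 0.198
```

Request:
drive_tool(
  deltas=[
    {"slide": [0.7, 0.06, 0.2], "delta_rot": [0, 0, 0], "hand": 0},
    {"slide": [0.4, 0, 0.4], "delta_rot": [0, 0, 0], "hand": 0},
    {"slide": [0.08, 0, 0.4], "delta_rot": [0, 0, 0], "hand": 0},
    {"slide": [0, 0, 0.3], "delta_rot": [0, 0, 0], "hand": 0},
    {"slide": [0, 0, 0], "delta_rot": [0, 0, 0], "hand": 0},
  ],
)

```text
time_s: 7.18
eef_pos: [0.4956, -0.158, 0.0501]
eef_rot: [-0.001, 0.638, 0.77, -0.0]
wrist_force: [-0.0, 0.1, -1.3]
opening: 0.198
```

```bash
python3 st.py; python3 snap.py 3 220,140,480,340 230,170,410,305
```

```text
t 7.17 pos [ 495.6 -158.    50.1] yaw 100.64 x.z 0.0016 z [-0.0022  0.0012 -1.    ] F [-0.02  0.11 -1.28] T [-0.1  -0.02 -0.02] op 0.198 q [-0.54  0.31  1.87 -0.    0.97 -0.72]
scene scale 2.95
top scale 4.37037037037037
```

View pics/top_3.png

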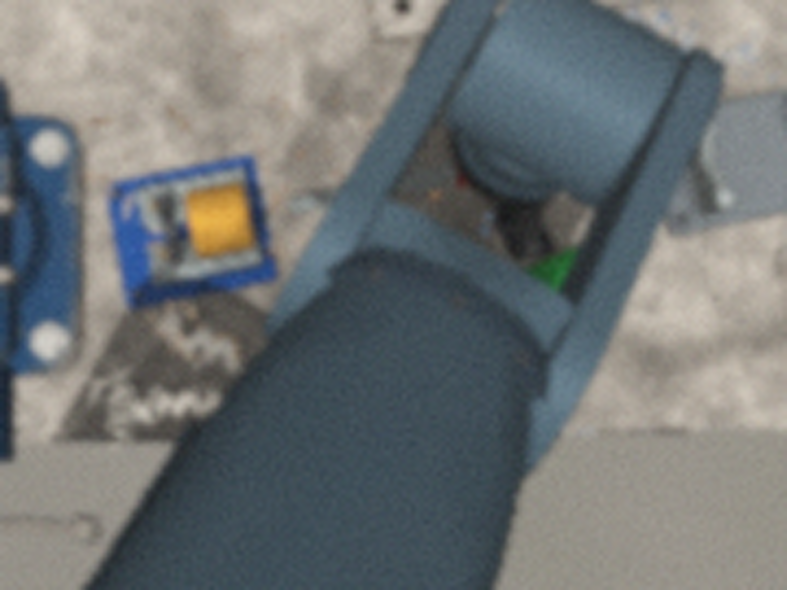

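View pics/scene_3.png

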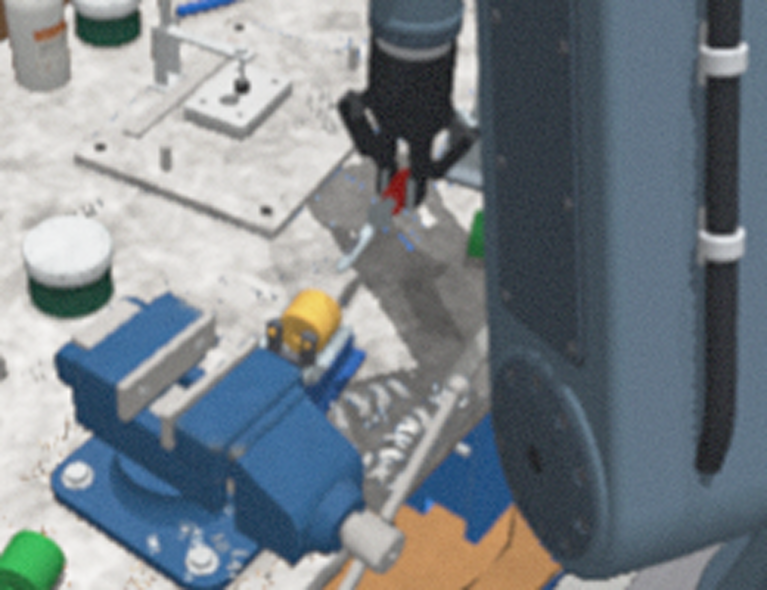

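```bash
python3 - <<'E'
from meas import *
import cv2
d=pickle.load(open("c3.pkl","rb"))
a=d["scene"]["frame"][200:280,290:370,::-1]; b=d["top"]["frame"][195:245,250:330,::-1]
cv2.imwrite("pics/zs3.png",cv2.resize(a,None,fx=7,fy=7,interpolation=cv2.INTER_CUBIC))
cv2.imwrite("pics/zt3.png",cv2.resize(b,None,fx=8,fy=8,interpolation=cv2.INTER_CUBIC))
from st import st
o,R=st(); p=o["eef_pos"]
for L in(0,.08): 
    X=p+R@np.array([.0475+L,0,-.0187]); print(X.round(4),proj(d["scene"],X),proj(d["top"],X))
th=np.radians(100.7);u=np.array([np.cos(th),np.sin(th),0]);O=np.array([.4645,.014,.045])
for s in(-.018,.018): print("sleeve end",s,proj(d["scene"],O+s*u),proj(d["top"],O+s*u))
E
```

```text
t 7.28 pos [ 496.8 -158.8   51.6] yaw 100.63 x.z -0.0003 z [ 4.e-04 -3.e-04 -1.e+00] F [-0.31  0.19 -1.03] T [-0.11 -0.06 -0.01] op 0.198 q [-0.54  0.3   1.87 -0.    0.97 -0.72]
[ 0.488  -0.1122  0.0703] [[348.83121975 211.45596437]] [[325.74202454 209.86843772]]
[ 0.4732 -0.0335  0.0703] [[335.19928749 229.37187245]] [[296.66857532 215.79076971]]
sleeve end -0.018 [[329.2894402  244.25584247]] [[285.94136588 218.8013943 ]]
sleeve end 0.018 [[322.59402838 253.23810871]] [[273.06591703 221.44005041]]
```

View pics/zs3.png

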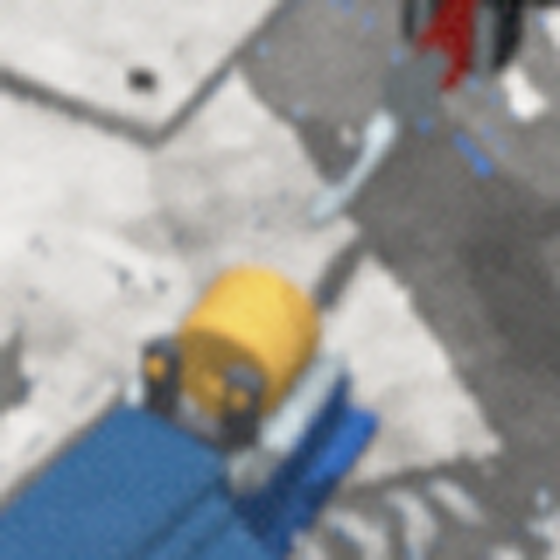

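View pics/zt3.png

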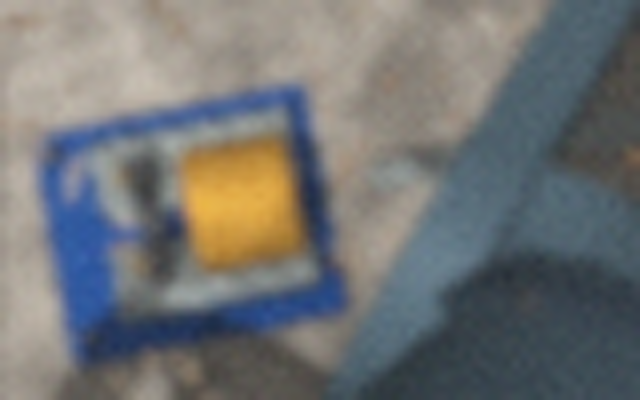

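```bash
python3 - <<'E'
from meas import *
d=pickle.load(open("c3.pkl","rb"))
th=np.radians(100.7);u=np.array([np.cos(th),np.sin(th),0]);n=np.array([u[1],-u[0],0]);O=np.array([.4645,.014,.045])
ph=np.linspace(0,2*np.pi,721)
cyl=np.array([O+s*u+.022*(np.cos(p)*n+np.sin(p)*np.array([0,0,1])) for s in(-.018,0,.018) for p in ph])
for nm,box,v0 in(("scene",(295,225,360,275),90),("top",(250,195,310,245),90)):
    c=d[nm];H=up(c,*box); g=big((H[...,0]>12)&(H[...,0]<27)&(H[...,1]>110)&(H[...,2]>v0)); uv=pix(g,box[0],box[1])
    q=proj(c,cyl); e=proj(c,[O-.018*u,O+.018*u]); a=(e[1]-e[0])/np.linalg.norm(e[1]-e[0]); m=np.array([-a[1],a[0]])
    for w,ax in(("along",a),("perp",m)):
        print(nm,w,ax.round(2),"meas",np.percentile(uv@ax,[.3,99.7]).round(2),"pred",(q@ax).min().round(2),(q@ax).max().round(2))
    x,y=cv2.boundingRect(g.astype(np.uint8))[:2]
E
```

```text
scene along [-0.6  0.8] meas [-4.9  15.75] pred -7.02 16.14
scene perp [-0.8 -0.6] meas [-417.16 -400.43] pred -419.19 -400.82
top along [-0.98  0.2 ] meas [-236.75 -223.04] pred -236.34 -222.64
top perp [-0.2  -0.98] meas [-279.03 -264.3 ] pred -279.79 -263.73
```

Request:
drive_tool(
  deltas=[
    {"slide": [0, 0.006, 0.2], "delta_rot": [0, 0, 0], "hand": 0},
    {"slide": [0, 0, 0.2], "delta_rot": [0, 0, 0], "hand": 0},
    {"slide": [0, 0, 0.1], "delta_rot": [0, 0, 0], "hand": 0},
    {"slide": [0, 0, 0], "delta_rot": [0, 0, 0], "hand": 0},
    {"slide": [0, 0, 0], "delta_rot": [0, 0, 0], "hand": 0},
  ],
)

```text
time_s: 7.9
eef_pos: [0.4969, -0.1583, 0.0264]
eef_rot: [0.0, 0.638, 0.77, 0.0]
wrist_force: [0.3, -0.7, -1.0]
opening: 0.198
```

```bash
python3 st.py; python3 snap.py 4 290,200,370,260 250,195,330,245;python3 - <<'E'
from meas import *
from st import st
d=pickle.load(open("c4.pkl","rb"))
o,R=st(); p=o["eef_pos"]
for L in(0,.08): 
    X=p+R@np.array([.0475+L,0,-.0187]); print(X.round(4),proj(d["scene"],X),proj(d["top"],X))
E
```

```text
t 7.9 pos [ 496.9 -158.3   26.4] yaw 100.66 x.z -0.0002 z [ 2.e-04 -1.e-04 -1.e+00] F [ 0.35 -0.66 -1.02] T [-0.06 -0.   -0.01] op 0.198 q [-0.54  0.35  1.87  0.    0.92 -0.72]
scene scale 9.833333333333334
top scale 9.875
t 8.0 pos [ 497.  -158.3   26.6] yaw 100.66 x.z -0.0004 z [ 6.e-04 -3.e-04 -1.e+00] F [ 0.59 -0.34 -0.58] T [-0.01 -0.01 -0.03] op 0.199 q [-0.54  0.35  1.87  0.    0.92 -0.72]
[ 0.4882 -0.1116  0.0453] [[348.11048013 218.9706267 ]] [[325.03572871 210.79259792]]
[ 0.4734 -0.033   0.0452] [[334.63124732 237.01891155]] [[296.58945623 216.60728534]]
```

View pics/scene_4.png

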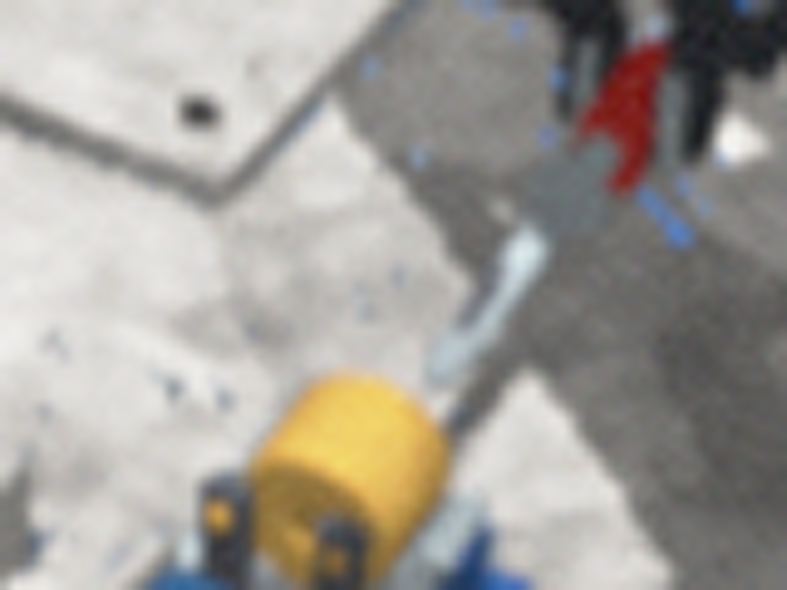

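View pics/top_4.png

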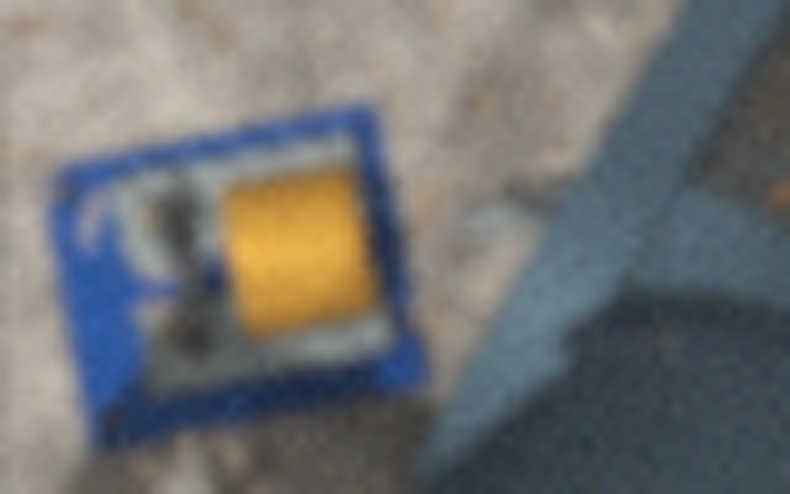

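Request:
drive_tool(
  deltas=[
    {"slide": [0.2, 0, 0], "delta_rot": [0, 0, 0], "hand": 0},
    {"slide": [0.2, 0, 0], "delta_rot": [0, 0, 0], "hand": 0},
    {"slide": [0.08, 0, 0], "delta_rot": [0, 0, 0], "hand": 0},
    {"slide": [0.04, 0, 0], "delta_rot": [0, 0, 0], "hand": 0},
    {"slide": [0.04, 0, 0], "delta_rot": [0, 0, 0], "hand": 0},
  ],
)

```text
time_s: 8.62
eef_pos: [0.4916, -0.1307, 0.0264]
eef_rot: [0.0, 0.638, 0.77, 0.0]
wrist_force: [0.6, -0.8, -1.3]
opening: 0.195
```

Request:
drive_tool(
  deltas=[
    {"slide": [0.04, 0, 0], "delta_rot": [0, 0, 0], "hand": 0},
    {"slide": [0.04, 0, 0], "delta_rot": [0, 0, 0], "hand": 0},
    {"slide": [0.04, 0, 0], "delta_rot": [0, 0, 0], "hand": 0},
    {"slide": [0.04, 0, 0], "delta_rot": [0, 0, 0], "hand": 0},
    {"slide": [0, 0, 0], "delta_rot": [0, 0, 0], "hand": 0},
  ],
)

```text
time_s: 9.25
eef_pos: [0.4903, -0.1226, 0.0264]
eef_rot: [0.0, 0.639, 0.77, 0.0]
wrist_force: [1.7, 1.7, -0.7]
opening: 0.197
```

```bash
python3 st.py; python3 snap.py 5 290,200,370,260 250,195,330,245
```

```text
t 9.25 pos [ 490.3 -122.6   26.4] yaw 100.64 x.z 0.0001 z [ 6.e-04  2.e-04 -1.e+00] F [ 1.71  1.65 -0.68] T [ 0.11 -0.26 -0.23] op 0.197 q [-0.48  0.32  1.91  0.    0.91 -0.67]
scene scale 9.833333333333334
top scale 9.875
```

View pics/scene_5.png

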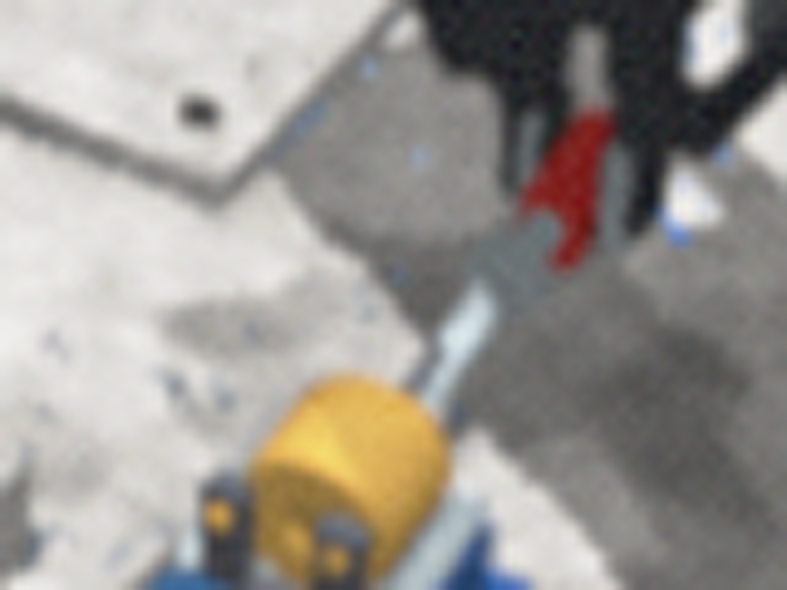

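View pics/top_5.png

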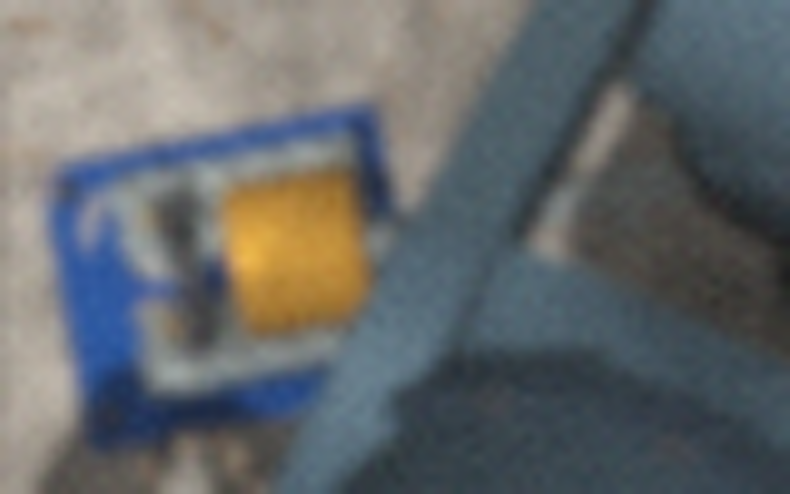

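Request:
drive_tool(
  deltas=[
    {"slide": [0.04, 0.01, 0], "delta_rot": [0, 0, 0], "hand": 0},
    {"slide": [0.04, 0.01, 0], "delta_rot": [0, 0, 0], "hand": 0},
    {"slide": [0.04, 0, 0], "delta_rot": [0, 0, 0], "hand": 0},
    {"slide": [0.04, 0, 0], "delta_rot": [0, 0, 0], "hand": 0},
    {"slide": [0.04, 0, 0], "delta_rot": [0, 0, 0], "hand": 0},
  ],
)

```text
time_s: 9.98
eef_pos: [0.4891, -0.1126, 0.0262]
eef_rot: [-0.0, 0.638, 0.77, -0.0]
wrist_force: [0.7, -0.3, -1.4]
opening: 0.202
```

```bash
python3 st.py
```

```text
t 9.97 pos [ 489.1 -112.6   26.2] yaw 100.66 x.z 0.0001 z [-2.e-04  1.e-04 -1.e+00] F [ 0.7  -0.27 -1.42] T [-0.08 -0.13 -0.1 ] op 0.202 q [-0.46  0.32  1.92 -0.    0.91 -0.65]
```

Request:
drive_tool(
  deltas=[
    {"slide": [0.04, 0.005, 0], "delta_rot": [0, 0, 0], "hand": 0},
    {"slide": [0.04, 0, 0], "delta_rot": [0, 0, 0], "hand": 0},
    {"slide": [0.04, 0, 0], "delta_rot": [0, 0, 0], "hand": 0},
    {"slide": [0.04, 0, 0], "delta_rot": [0, 0, 0], "hand": 0},
    {"slide": [0.04, 0, 0], "delta_rot": [0, 0, 0], "hand": 0},
  ],
)

```text
time_s: 10.6
eef_pos: [0.4876, -0.1028, 0.0263]
eef_rot: [0.0, 0.638, 0.77, -0.0]
wrist_force: [1.4, 0.1, -2.3]
opening: 0.196
```

Request:
drive_tool(
  deltas=[
    {"slide": [0.04, 0, 0], "delta_rot": [0, 0, 0], "hand": 0},
    {"slide": [0.04, 0, 0], "delta_rot": [0, 0, 0], "hand": 0},
    {"slide": [0.04, 0, 0], "delta_rot": [0, 0, 0], "hand": 0},
    {"slide": [0.04, 0, 0], "delta_rot": [0, 0, 0], "hand": 0},
    {"slide": [0.04, 0, 0], "delta_rot": [0, 0, 0], "hand": 0},
  ],
)

```text
time_s: 11.22
eef_pos: [0.4857, -0.0931, 0.0263]
eef_rot: [0.0, 0.638, 0.77, -0.0]
wrist_force: [0.4, -0.9, -1.6]
opening: 0.199
```

```bash
python3 st.py; python3 snap.py 6 290,200,370,260 250,195,330,245
```

```text
t 11.22 pos [485.7 -93.1  26.3] yaw 100.66 x.z -0.0001 z [ 1.e-04 -1.e-04 -1.e+00] F [ 0.37 -0.87 -1.64] T [-0.29 -0.09  0.01] op 0.199 q [-0.43  0.3   1.94 -0.    0.9  -0.62]
scene scale 9.833333333333334
top scale 9.875
```

View pics/scene_6.png

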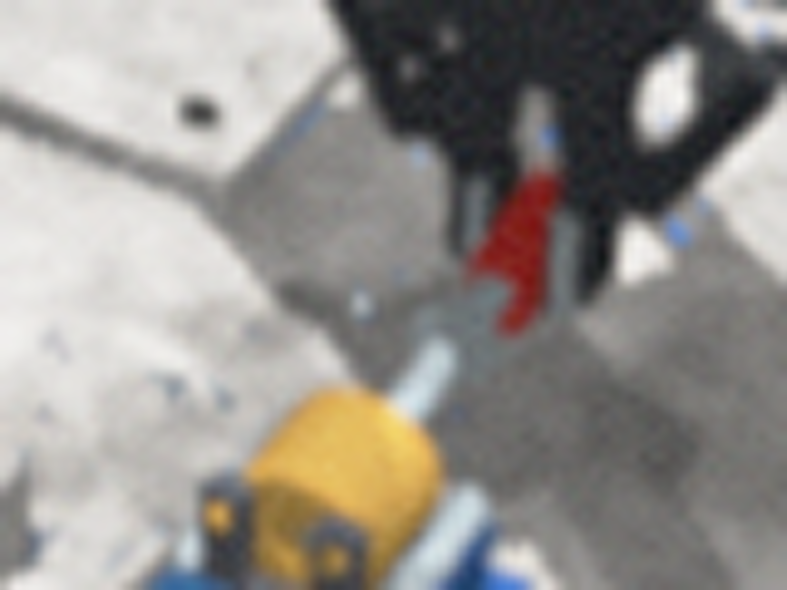

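View pics/top_6.png

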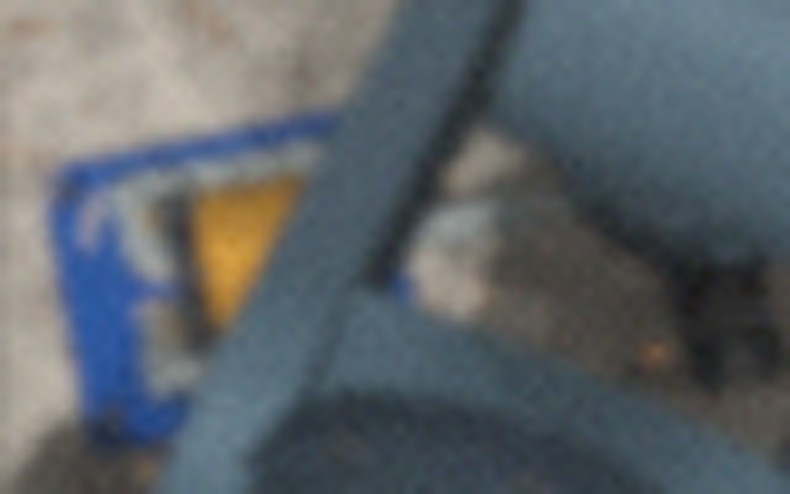

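Request:
drive_tool(
  deltas=[
    {"slide": [0.04, 0, 0], "delta_rot": [0, 0, 0], "hand": 0},
    {"slide": [0.04, 0, 0], "delta_rot": [0, 0, 0], "hand": 0},
    {"slide": [0.04, 0, 0], "delta_rot": [0, 0, 0], "hand": 0},
    {"slide": [0.04, 0, 0], "delta_rot": [0, 0, 0], "hand": 0},
    {"slide": [0.04, 0, 0], "delta_rot": [0, 0, 0], "hand": 0},
  ],
)

```text
time_s: 11.95
eef_pos: [0.4839, -0.0832, 0.0263]
eef_rot: [0.0, 0.638, 0.77, 0.0]
wrist_force: [1.3, -2.2, -2.2]
opening: 0.2
```

```bash
python3 st.py
```

```text
t 11.95 pos [483.9 -83.2  26.3] yaw 100.66 x.z -0.0001 z [ 2.e-04 -1.e-04 -1.e+00] F [ 1.28 -2.24 -2.18] T [-0.52 -0.2  -0.03] op 0.2 q [-0.41  0.3   1.95 -0.    0.9  -0.6 ]
```

Request:
drive_tool(
  deltas=[
    {"slide": [0.04, 0, 0], "delta_rot": [0, 0, 0], "hand": 0},
    {"slide": [0.04, 0, 0], "delta_rot": [0, 0, 0], "hand": 0},
    {"slide": [0.04, 0, 0], "delta_rot": [0, 0, 0], "hand": 0},
    {"slide": [0.04, 0, 0], "delta_rot": [0, 0, 0], "hand": 0},
    {"slide": [0.04, 0, 0], "delta_rot": [0, 0, 0], "hand": 0},
  ],
)

```text
time_s: 12.58
eef_pos: [0.482, -0.0733, 0.0263]
eef_rot: [0.0, 0.638, 0.77, 0.0]
wrist_force: [1.6, -1.1, -2.8]
opening: 0.196
```

```bash
python3 st.py; python3 snap.py 7 290,200,370,260 250,195,330,245
```

```text
t 12.57 pos [482.  -73.3  26.3] yaw 100.65 x.z 0.0 z [ 0.  0. -1.] F [ 1.58 -1.08 -2.78] T [-0.49 -0.25 -0.06] op 0.196 q [-0.39  0.29  1.96  0.    0.9  -0.58]
scene scale 9.833333333333334
top scale 9.875
```

View pics/scene_7.png

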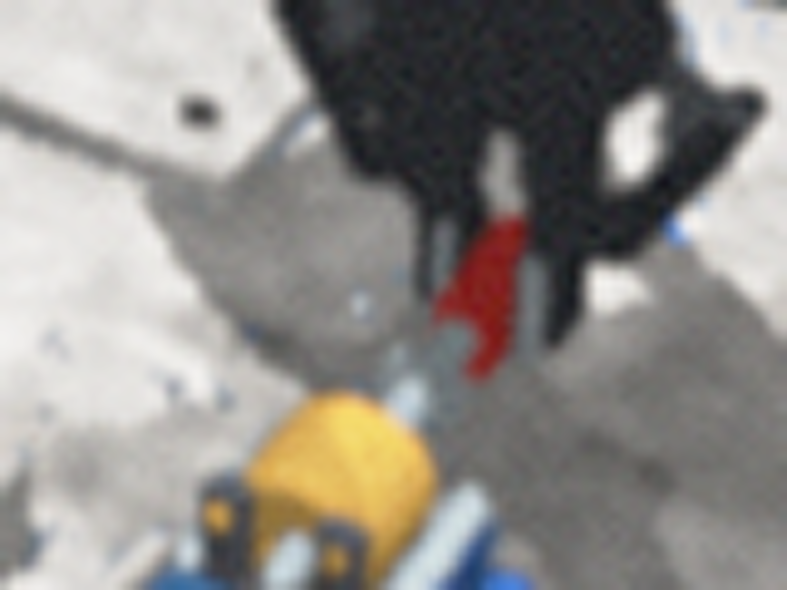

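Request:
drive_tool(
  deltas=[
    {"slide": [0.04, 0.005, 0], "delta_rot": [0, 0, 0], "hand": 0},
    {"slide": [0.04, 0, 0], "delta_rot": [0, 0, 0], "hand": 0},
    {"slide": [0.04, 0, 0], "delta_rot": [0, 0, 0], "hand": 0},
    {"slide": [0.04, 0, 0], "delta_rot": [0, 0, 0], "hand": 0},
    {"slide": [0.04, 0, 0], "delta_rot": [0, 0, 0], "hand": 0},
  ],
)

```text
time_s: 13.3
eef_pos: [0.4803, -0.0634, 0.0262]
eef_rot: [-0.0, 0.638, 0.77, -0.0]
wrist_force: [1.2, -1.2, -3.8]
opening: 0.197
```

```bash
python3 st.py
```

```text
t 13.3 pos [480.3 -63.4  26.2] yaw 100.66 x.z 0.0001 z [-2.e-04  1.e-04 -1.e+00] F [ 1.25 -1.2  -3.85] T [-0.52 -0.23 -0.06] op 0.197 q [-0.38  0.28  1.96 -0.    0.89 -0.56]
```

Request:
drive_tool(
  deltas=[
    {"slide": [0.03, 0, 0], "delta_rot": [0, 0, 0], "hand": 0},
    {"slide": [0.03, 0, 0], "delta_rot": [0, 0, 0], "hand": 0},
    {"slide": [0.03, 0, 0], "delta_rot": [0, 0, 0], "hand": 0},
    {"slide": [0.03, 0, 0], "delta_rot": [0, 0, 0], "hand": 0},
    {"slide": [0.03, 0, 0], "delta_rot": [0, 0, 0], "hand": 0},
  ],
)

```text
time_s: 13.92
eef_pos: [0.479, -0.0561, 0.0263]
eef_rot: [-0.0, 0.638, 0.77, -0.0]
wrist_force: [0.4, -1.0, -4.3]
opening: 0.2
```

```bash
python3 st.py; python3 snap.py 8 290,200,370,260 250,195,330,245
```

```text
t 13.93 pos [479.  -56.1  26.3] yaw 100.65 x.z 0.0 z [-0.  0. -1.] F [ 0.37 -1.02 -4.33] T [-0.46 -0.21 -0.05] op 0.2 q [-0.36  0.28  1.97  0.    0.89 -0.55]
scene scale 9.833333333333334
top scale 9.875
```

View pics/scene_8.png

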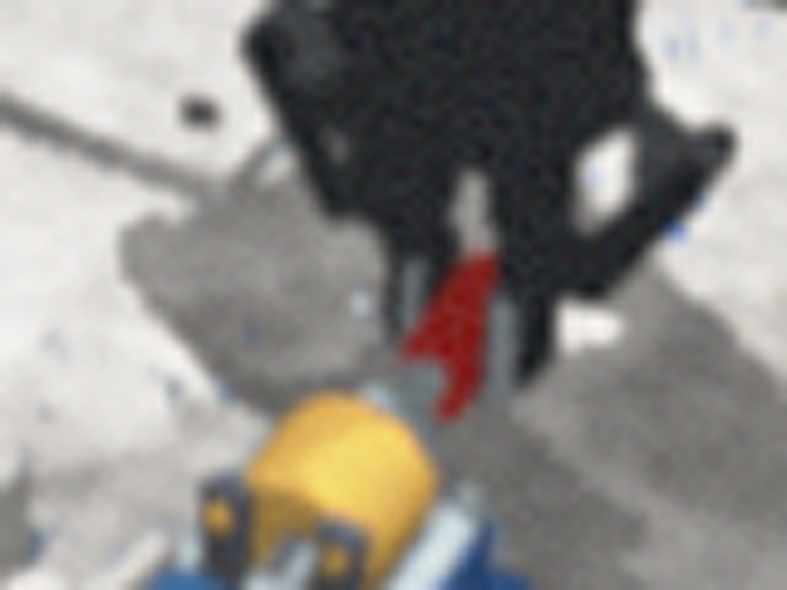

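Request:
drive_tool(
  deltas=[
    {"slide": [0.02, 0, 0], "delta_rot": [0, 0, 0], "hand": 0},
    {"slide": [0.02, 0, 0], "delta_rot": [0, 0, 0], "hand": 0},
    {"slide": [0.02, 0, 0], "delta_rot": [0, 0, 0], "hand": 0},
    {"slide": [0.02, 0, 0], "delta_rot": [0, 0, 0], "hand": 0},
    {"slide": [0.02, 0, 0], "delta_rot": [0, 0, 0], "hand": 0},
  ],
)

```text
time_s: 14.65
eef_pos: [0.4781, -0.0513, 0.0263]
eef_rot: [0.0, 0.638, 0.77, 0.0]
wrist_force: [1.4, -0.6, -3.9]
opening: 0.199
```

```bash
python3 st.py
```

```text
t 14.65 pos [478.1 -51.3  26.3] yaw 100.66 x.z -0.0 z [ 1.e-04 -0.e+00 -1.e+00] F [ 1.36 -0.64 -3.88] T [-0.54 -0.26 -0.09] op 0.199 q [-0.35  0.28  1.97  0.    0.89 -0.54]
```

Request:
drive_tool(
  deltas=[
    {"slide": [0.02, 0, 0], "delta_rot": [0, 0, 0], "hand": 0},
    {"slide": [0.02, 0, 0], "delta_rot": [0, 0, 0], "hand": 0},
    {"slide": [0.02, 0, 0], "delta_rot": [0, 0, 0], "hand": 0},
    {"slide": [0.01, 0, 0], "delta_rot": [0, 0, 0], "hand": 0},
    {"slide": [0.01, 0, 0], "delta_rot": [0, 0, 0], "hand": 0},
  ],
)

```text
time_s: 15.28
eef_pos: [0.4773, -0.0473, 0.0263]
eef_rot: [-0.0, 0.638, 0.77, -0.0]
wrist_force: [1.4, -1.8, -3.3]
opening: 0.199
```

```bash
python3 st.py; python3 snap.py 9 290,200,370,260 250,195,330,245
```

```text
t 15.28 pos [477.3 -47.3  26.3] yaw 100.66 x.z 0.0001 z [-2.e-04  1.e-04 -1.e+00] F [ 1.41 -1.77 -3.31] T [-0.42 -0.23 -0.09] op 0.199 q [-0.35  0.27  1.98  0.    0.89 -0.53]
scene scale 9.833333333333334
top scale 9.875
```

View pics/scene_9.png

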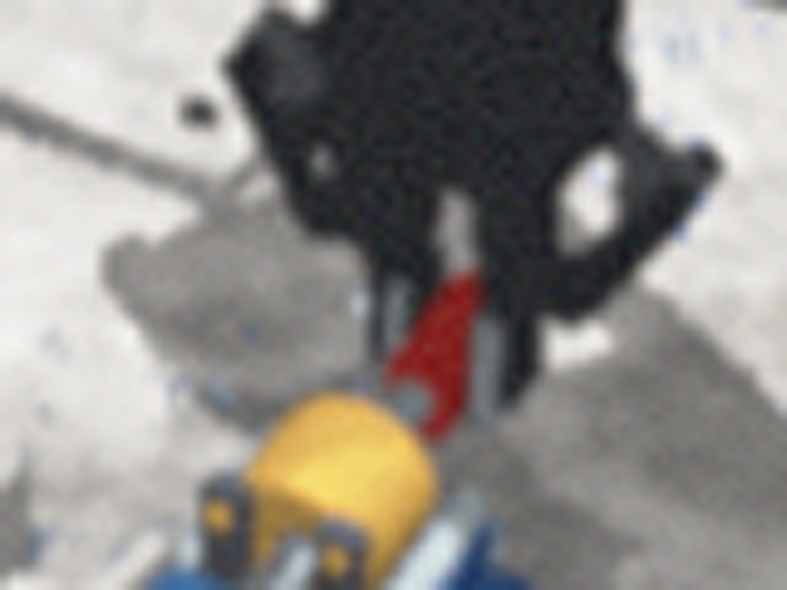

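View pics/top_9.png

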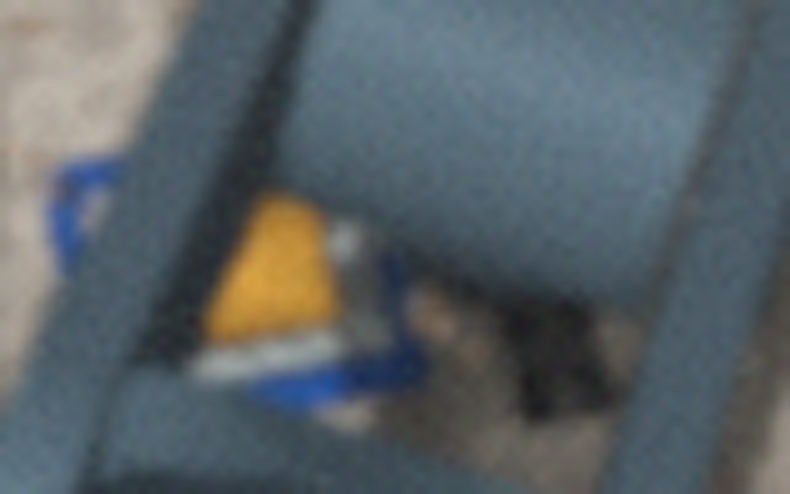

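Request:
drive_tool(
  deltas=[
    {"slide": [0.01, 0, 0], "delta_rot": [0, 0, 0], "hand": 0},
    {"slide": [0.01, 0, 0], "delta_rot": [0, 0, 0], "hand": 0},
    {"slide": [0.01, 0, 0], "delta_rot": [0, 0, 0], "hand": 0},
    {"slide": [0.01, 0, 0], "delta_rot": [0, 0, 0], "hand": 0},
    {"slide": [0.01, 0, 0], "delta_rot": [0, 0, 0], "hand": 0},
  ],
)

```text
time_s: 16.0
eef_pos: [0.4769, -0.0448, 0.0263]
eef_rot: [-0.0, 0.638, 0.77, 0.0]
wrist_force: [0.3, -0.6, -1.2]
opening: 0.197
```

Request:
drive_tool(
  deltas=[
    {"slide": [0.006, 0, 0], "delta_rot": [0, 0, 0], "hand": 0},
    {"slide": [0.006, 0, 0], "delta_rot": [0, 0, 0], "hand": 0},
    {"slide": [0.006, 0, 0], "delta_rot": [0, 0, 0], "hand": 0},
    {"slide": [0.006, 0, 0], "delta_rot": [0, 0, 0], "hand": 0},
    {"slide": [0.006, 0, 0], "delta_rot": [0, 0, 0], "hand": 0},
  ],
)

```text
time_s: 16.62
eef_pos: [0.4766, -0.0434, 0.0263]
eef_rot: [-0.0, 0.638, 0.77, -0.0]
wrist_force: [0.2, -0.0, -1.7]
opening: 0.198
```

Request:
drive_tool(
  deltas=[
    {"slide": [0.004, 0, 0], "delta_rot": [0, 0, 0], "hand": 0},
    {"slide": [0.004, 0, 0], "delta_rot": [0, 0, 0], "hand": 0},
    {"slide": [0.004, 0, 0], "delta_rot": [0, 0, 0], "hand": 0},
    {"slide": [0.004, 0, 0], "delta_rot": [0, 0, 0], "hand": 0},
    {"slide": [0.004, 0, 0], "delta_rot": [0, 0, 0], "hand": 0},
  ],
)

```text
time_s: 17.25
eef_pos: [0.4767, -0.043, 0.0264]
eef_rot: [0.0, 0.638, 0.77, -0.0]
wrist_force: [-0.6, -5.4, -2.0]
opening: 0.203
```

Request:
drive_tool(
  deltas=[
    {"slide": [0.004, 0, 0], "delta_rot": [0, 0, 0], "hand": 0},
    {"slide": [0.004, 0, 0], "delta_rot": [0, 0, 0], "hand": 0},
    {"slide": [0, 0, 0], "delta_rot": [0, 0, 0], "hand": 0},
    {"slide": [0, 0, 0], "delta_rot": [0, 0, 0], "hand": 0},
    {"slide": [0, 0, 0], "delta_rot": [0, 0, 0], "hand": 0},
  ],
)

```text
time_s: 17.88
eef_pos: [0.4767, -0.043, 0.0265]
eef_rot: [0.001, 0.638, 0.77, -0.0]
wrist_force: [-0.7, -7.0, -2.5]
opening: 0.201
```

```bash
python3 st.py
```

```text
t 17.88 pos [476.7 -43.   26.5] yaw 100.66 x.z -0.0016 z [ 6.0e-04 -1.5e-03 -1.0e+00] F [-0.71 -7.   -2.46] T [-1.13  0.1   0.02] op 0.201 q [-0.34  0.27  1.98 -0.    0.89 -0.52]
```

Request:
drive_tool(
  deltas=[
    {"slide": [0.006, 0, 0], "delta_rot": [0, 0, 0], "hand": 0},
    {"slide": [0.006, 0, 0], "delta_rot": [0, 0, 0], "hand": 0},
    {"slide": [0.006, 0, 0], "delta_rot": [0, 0, 0], "hand": 0},
    {"slide": [0.004, 0, 0], "delta_rot": [0, 0, 0], "hand": 0},
    {"slide": [0, 0, 0], "delta_rot": [0, 0, 0], "hand": 0},
  ],
)

```text
time_s: 18.5
eef_pos: [0.4767, -0.0429, 0.0266]
eef_rot: [0.001, 0.638, 0.77, -0.001]
wrist_force: [-0.4, -13.1, -3.1]
opening: 0.199
```

```bash
python3 st.py
```

```text
t 18.5 pos [476.7 -42.9  26.6] yaw 100.69 x.z -0.0033 z [ 0.0011 -0.0032 -1.    ] F [ -0.35 -13.11  -3.07] T [-1.91  0.12  0.04] op 0.199 q [-0.34  0.27  1.98 -0.    0.89 -0.52]
```

Request:
drive_tool(
  deltas=[
    {"slide": [0.004, 0, 0], "delta_rot": [0, 0, 0], "hand": 0},
    {"slide": [0, 0, 0], "delta_rot": [0, 0, 0], "hand": 0},
    {"slide": [0, 0, 0], "delta_rot": [0, 0, 0], "hand": 0},
    {"slide": [0, 0, 0], "delta_rot": [0, 0, 0], "hand": 0},
    {"slide": [0, 0, 0], "delta_rot": [0, 0, 0], "hand": 0},
  ],
)

```text
time_s: 19.12
eef_pos: [0.4767, -0.0429, 0.0266]
eef_rot: [0.002, 0.638, 0.77, -0.001]
wrist_force: [-0.5, -12.5, -2.6]
opening: 0.196
```

Request:
drive_tool(
  deltas=[
    {"slide": [0, 0, 0], "delta_rot": [0, 0, 0], "hand": 0},
    {"slide": [0, 0, 0], "delta_rot": [0, 0, 0], "hand": 0},
    {"slide": [0, 0, 0], "delta_rot": [0, 0, 0], "hand": 0},
    {"slide": [0, 0, 0], "delta_rot": [0, 0, 0], "hand": 0},
    {"slide": [0, 0, 0], "delta_rot": [0, 0, 0], "hand": 0},
  ],
)

```text
time_s: 19.75
eef_pos: [0.4767, -0.0429, 0.0266]
eef_rot: [0.002, 0.638, 0.77, -0.001]
wrist_force: [-1.4, -13.4, -3.2]
opening: 0.197
```

```bash
python3 st.py;  python3 snap.py 10 290,200,370,260 250,195,330,245
```

```text
t 19.75 pos [476.7 -42.9  26.6] yaw 100.69 x.z -0.0037 z [ 0.0011 -0.0035 -1.    ] F [ -1.4  -13.38  -3.22] T [-2.05  0.12  0.08] op 0.197 q [-0.34  0.27  1.98 -0.    0.89 -0.52]
scene scale 9.833333333333334
top scale 9.875
```

View pics/scene_10.png

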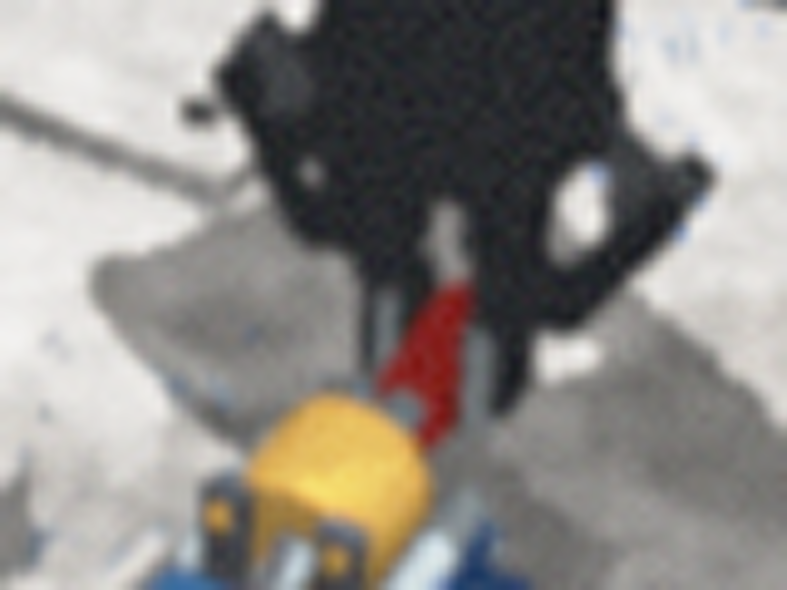

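View pics/top_10.png

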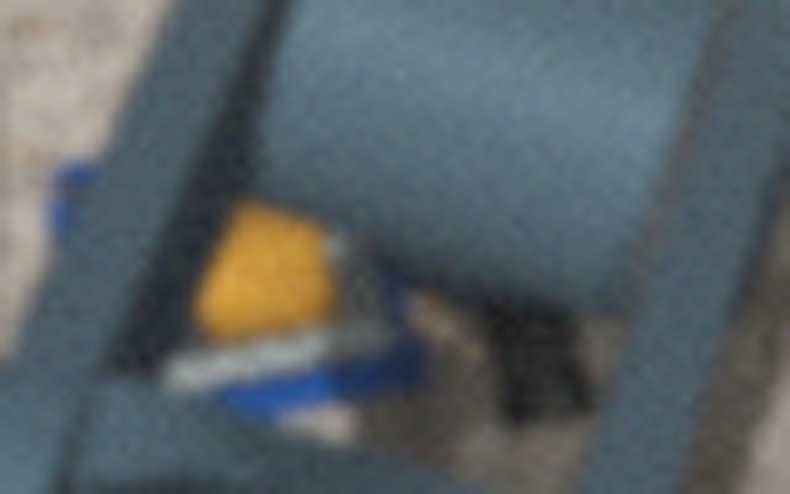

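Request:
drive_tool(
  deltas=[
    {"slide": [-0.02, 0, 0], "delta_rot": [0, 0, 0], "hand": 0},
    {"slide": [-0.02, 0, 0], "delta_rot": [0, 0, 0], "hand": 0},
    {"slide": [-0.02, 0, 0], "delta_rot": [0, 0, 0], "hand": 0},
    {"slide": [-0.02, 0, 0], "delta_rot": [0, 0, 0], "hand": 0},
    {"slide": [-0.02, 0, 0], "delta_rot": [0, 0, 0], "hand": 0},
  ],
)

```text
time_s: 20.48
eef_pos: [0.477, -0.0454, 0.0262]
eef_rot: [-0.0, 0.638, 0.77, 0.0]
wrist_force: [-1.0, -0.4, -0.1]
opening: 0.199
```

```bash
python3 st.py;  python3 snap.py 11 290,200,370,260 250,195,330,245
```

```text
t 20.48 pos [477.  -45.4  26.2] yaw 100.67 x.z 0.0004 z [-2.e-04  3.e-04 -1.e+00] F [-1.01 -0.37 -0.09] T [-0.13 -0.01 -0.06] op 0.199 q [-0.34  0.27  1.98  0.    0.89 -0.53]
scene scale 9.833333333333334
top scale 9.875
```

View pics/scene_11.png

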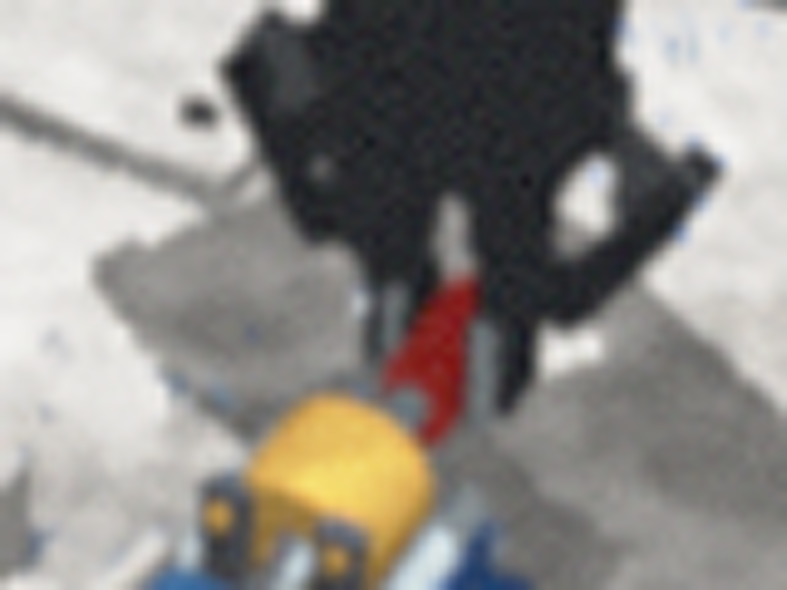

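Request:
drive_tool(
  deltas=[
    {"slide": [-0.02, 0, 0], "delta_rot": [0, 0, 0], "hand": 0},
    {"slide": [-0.02, 0, 0], "delta_rot": [0, 0, 0], "hand": 0},
    {"slide": [-0.02, 0, 0], "delta_rot": [0, 0, 0], "hand": 0},
    {"slide": [-0.02, 0, 0], "delta_rot": [0, 0, 0], "hand": 0},
    {"slide": [-0.02, 0, 0], "delta_rot": [0, 0, 0], "hand": 0},
  ],
)

```text
time_s: 21.2
eef_pos: [0.4779, -0.0506, 0.0262]
eef_rot: [-0.0, 0.638, 0.77, -0.0]
wrist_force: [-0.9, 1.7, -0.8]
opening: 0.203
```

```bash
python3 st.py;  python3 snap.py 12 290,200,370,260 250,195,330,245
```

```text
t 21.2 pos [477.9 -50.6  26.2] yaw 100.66 x.z 0.0002 z [-2.e-04  2.e-04 -1.e+00] F [-0.93  1.67 -0.8 ] T [ 0.26 -0.    0.04] op 0.203 q [-0.35  0.28  1.97  0.    0.89 -0.54]
scene scale 9.833333333333334
top scale 9.875
```

View pics/scene_12.png

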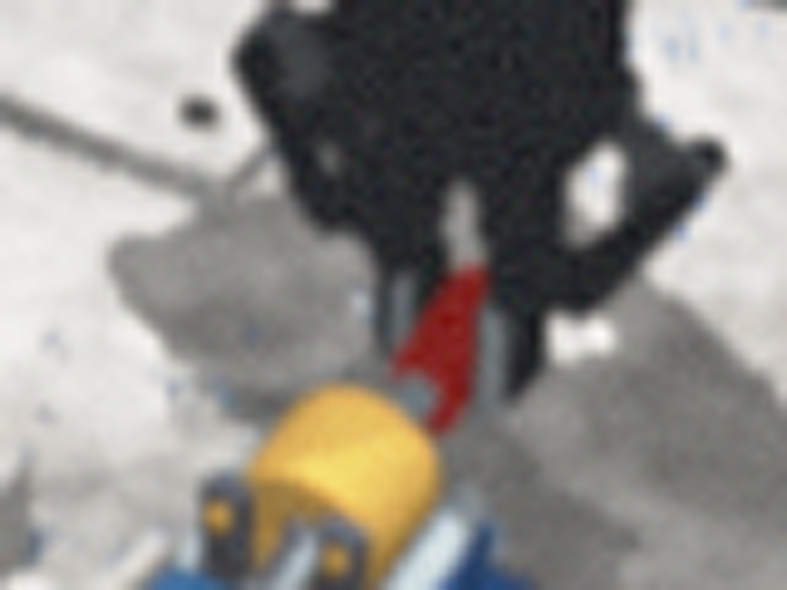

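The pull-back dragged the sleeve: its top edge moved from row ~395 to ~382 in the crop, with +1.7 N. So the catch is holding. Lifting now.

Request:
drive_tool(
  deltas=[
    {"slide": [0, 0, -0.03], "delta_rot": [0, 0, 0], "hand": 0},
    {"slide": [0, 0, -0.04], "delta_rot": [0, 0, 0], "hand": 0},
    {"slide": [0, 0, -0.06], "delta_rot": [0, 0, 0], "hand": 0},
    {"slide": [0, 0, -0.1], "delta_rot": [0, 0, 0], "hand": 0},
    {"slide": [0, 0, -0.15], "delta_rot": [0, 0, 0], "hand": 0},
  ],
)

```text
time_s: 21.92
eef_pos: [0.4779, -0.0506, 0.0456]
eef_rot: [-0.0, 0.638, 0.77, -0.0]
wrist_force: [0.5, -0.2, -3.2]
opening: 0.196
```

Request:
drive_tool(
  deltas=[
    {"slide": [0, 0, -0.3], "delta_rot": [0, 0, 0], "hand": 0},
    {"slide": [0, 0, -0.4], "delta_rot": [0, 0, 0], "hand": 0},
    {"slide": [0, 0, -0.4], "delta_rot": [0, 0, 0], "hand": 0},
    {"slide": [0, 0, -0.3], "delta_rot": [0, 0, 0], "hand": 0},
    {"slide": [0, 0, -0.1], "delta_rot": [0, 0, 0], "hand": 0},
  ],
)

```text
time_s: 22.55
eef_pos: [0.4787, -0.0509, 0.1218]
eef_rot: [0.001, 0.638, 0.77, 0.0]
wrist_force: [-0.4, 0.3, -4.2]
opening: 0.196
```

```bash
python3 st.py;  python3 snap.py 13 270,160,370,260 230,175,350,265;python3 - <<'E'
from meas import *
from st import st
d=pickle.load(open("c13.pkl","rb"))
o,R=st(); p=o["eef_pos"]
for L in(0,.08): 
    X=p+R@np.array([.0475+L,0,-.0187]); print(X.round(4),proj(d["scene"],X),proj(d["top"],X))
E
```

```text
t 22.55 pos [478.7 -50.9 121.8] yaw 100.66 x.z -0.0013 z [ 2.3e-03 -9.0e-04 -1.0e+00] F [-0.39  0.26 -4.22] T [-0.3  -0.01 -0.02] op 0.196 q [-0.35  0.1   1.94 -0.    1.1  -0.54]
scene scale 5.9
top scale 6.555555555555555
t 22.65 pos [478.2 -50.7 120.8] yaw 100.66 x.z -0.0005 z [ 1.e-03 -4.e-04 -1.e+00] F [-0.16 -0.63 -3.6 ] T [-0.25 -0.02  0.04] op 0.202 q [-0.35  0.11  1.94 -0.    1.1  -0.54]
[ 0.4694 -0.004   0.1395] [[330.12397458 214.12605914]] [[284.66104994 214.85977138]]
[0.4546 0.0746 0.1395] [[314.07128315 234.14045298]] [[253.466135   221.21936277]]
```

View pics/scene_13.png

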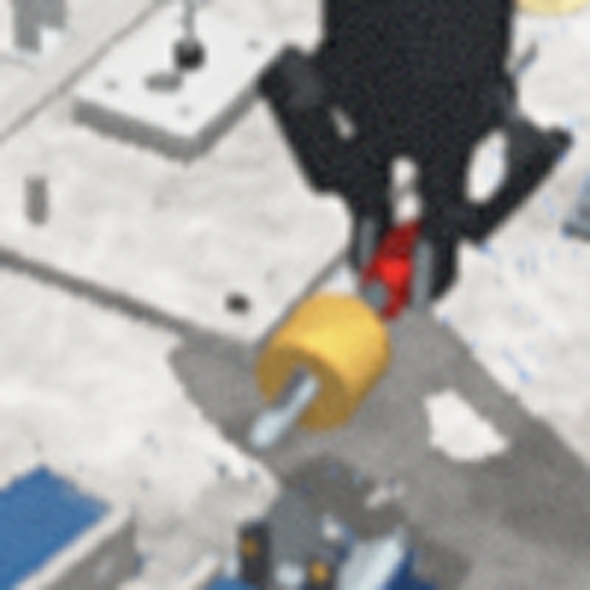

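View pics/top_13.png

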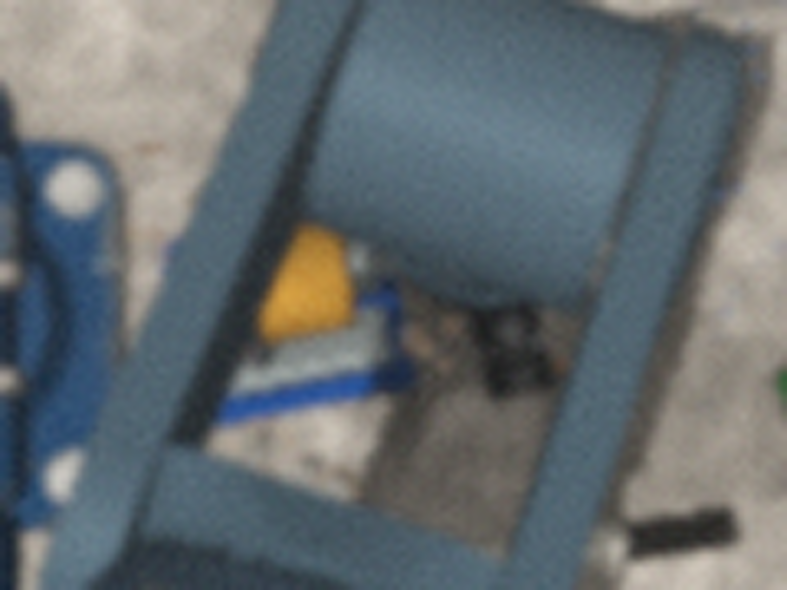

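Request:
drive_tool(
  deltas=[
    {"slide": [-0.4, -0.05, 0], "delta_rot": [0, 0, 0], "hand": 0},
    {"slide": [-0.7, -0.05, 0], "delta_rot": [0, 0, 0], "hand": 0},
    {"slide": [-0.8, -0.05, 0], "delta_rot": [0, 0, 0.001], "hand": 0},
    {"slide": [-0.8, -0.05, 0], "delta_rot": [0, 0, 0], "hand": 0},
    {"slide": [-0.8, -0.05, 0], "delta_rot": [0, 0, 0], "hand": 0},
  ],
)

```text
time_s: 23.28
eef_pos: [0.4973, -0.2258, 0.1191]
eef_rot: [-0.001, 0.64, 0.769, 0.0]
wrist_force: [0.3, -0.6, -4.2]
opening: 0.2
```

Request:
drive_tool(
  deltas=[
    {"slide": [-0.8, -0.05, 0], "delta_rot": [0, 0, 0], "hand": 0},
    {"slide": [-0.8, -0.05, 0], "delta_rot": [0, 0, 0], "hand": 0},
    {"slide": [-0.8, -0.05, 0], "delta_rot": [0, 0, 0], "hand": 0},
    {"slide": [-0.7, -0.05, 0], "delta_rot": [0, 0, 0], "hand": 0},
    {"slide": [-0.46, -0.05, 0], "delta_rot": [0, 0, 0], "hand": 0},
  ],
)

```text
time_s: 23.9
eef_pos: [0.5173, -0.4035, 0.1186]
eef_rot: [-0.001, 0.64, 0.768, 0.0]
wrist_force: [1.0, 0.5, -4.1]
opening: 0.203
```

Request:
drive_tool(
  deltas=[
    {"slide": [0, 0, 0.1], "delta_rot": [0, 0, 0], "hand": 0},
    {"slide": [0, 0, 0], "delta_rot": [0, 0, 0], "hand": 0},
    {"slide": [0, 0, 0], "delta_rot": [0, 0, 0], "hand": 0},
    {"slide": [0, 0, 0], "delta_rot": [0, 0, 0], "hand": 0},
    {"slide": [0, 0, 0], "delta_rot": [0, 0, 0], "hand": 0},
  ],
)

```text
time_s: 24.52
eef_pos: [0.5181, -0.4019, 0.1156]
eef_rot: [0.0, 0.639, 0.769, -0.0]
wrist_force: [0.2, -0.5, -4.0]
opening: 0.203
```

```bash
python3 st.py;  python3 snap.py 14 320,120,480,240 340,160,460,250
```

```text
t 24.52 pos [ 518.1 -401.9  115.6] yaw 100.51 x.z -0.0004 z [ 3.e-04 -3.e-04 -1.e+00] F [ 0.21 -0.45 -3.97] T [-0.27 -0.05  0.01] op 0.203 q [-0.84  0.47  1.48  0.    1.19 -1.02]
scene scale 4.916666666666667
top scale 6.555555555555555
```

View pics/scene_14.png

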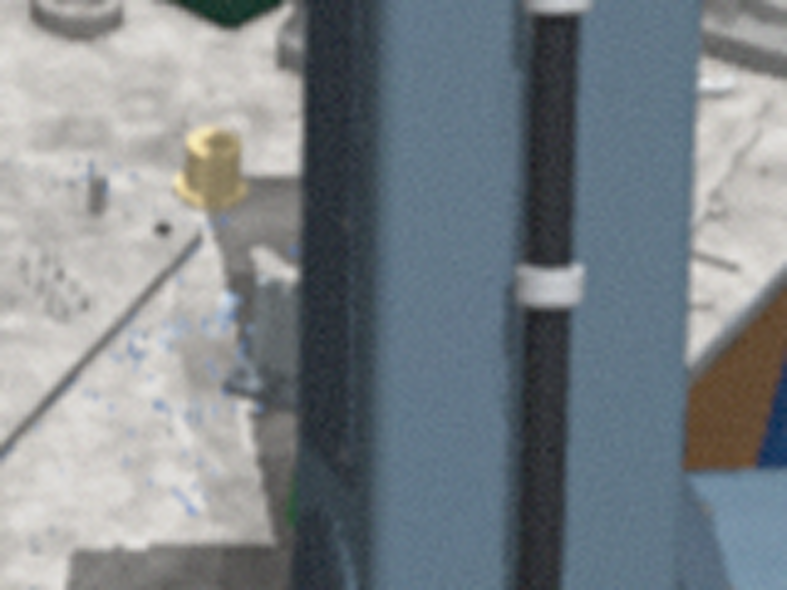

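View pics/top_14.png

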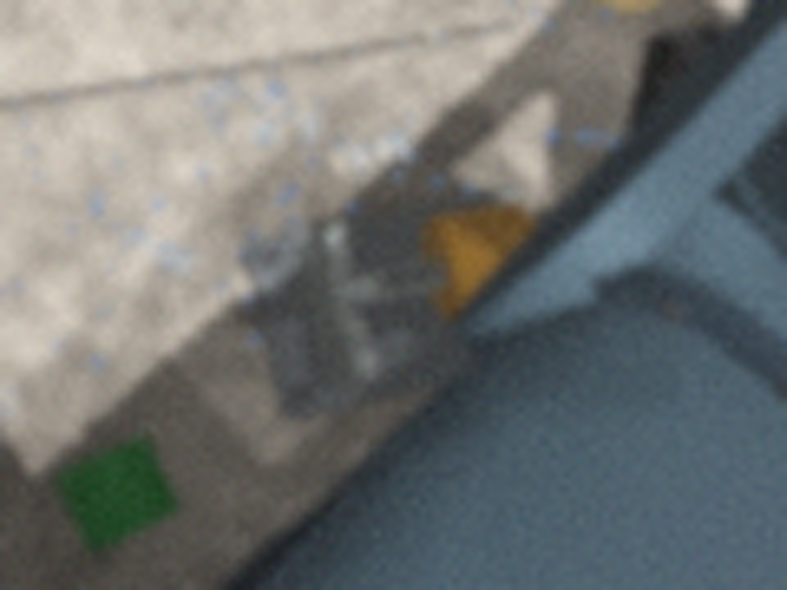

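Request:
drive_tool(
  deltas=[
    {"slide": [0, 0.006, 0.2], "delta_rot": [0, 0, 0], "hand": 0},
    {"slide": [0, 0, 0.3], "delta_rot": [0, 0, 0], "hand": 0},
    {"slide": [0, 0, 0.3], "delta_rot": [0, 0, 0], "hand": 0},
    {"slide": [0, 0, 0.2], "delta_rot": [0, 0, 0], "hand": 0},
    {"slide": [0, 0, 0.15], "delta_rot": [0, 0, 0], "hand": 0},
  ],
)

```text
time_s: 25.25
eef_pos: [0.5179, -0.4019, 0.0566]
eef_rot: [-0.001, 0.64, 0.769, 0.0]
wrist_force: [-0.1, -0.1, -4.2]
opening: 0.202
```

Request:
drive_tool(
  deltas=[
    {"slide": [0, 0, 0.08], "delta_rot": [0, 0, 0], "hand": 0},
    {"slide": [0, 0, 0.08], "delta_rot": [0, 0, 0], "hand": 0},
    {"slide": [0, 0, 0.04], "delta_rot": [0, 0, 0], "hand": 0},
    {"slide": [0, 0, 0], "delta_rot": [0, 0, 0], "hand": 0},
    {"slide": [0, 0, 0], "delta_rot": [0, 0, 0], "hand": 0},
  ],
)

```text
time_s: 25.88
eef_pos: [0.5183, -0.4023, 0.0481]
eef_rot: [0.0, 0.64, 0.769, -0.0]
wrist_force: [0.1, -0.1, -2.8]
opening: 0.196
```

```bash
python3 st.py;  python3 snap.py 15 320,120,480,240 340,160,460,250
```

```text
t 25.88 pos [ 518.3 -402.3   48.1] yaw 100.48 x.z -0.0005 z [ 4.e-04 -4.e-04 -1.e+00] F [ 0.06 -0.09 -2.85] T [-0.23  0.   -0.04] op 0.196 q [-0.84  0.56  1.5  -0.    1.08 -1.02]
scene scale 4.916666666666667
top scale 6.555555555555555
```

View pics/top_15.png

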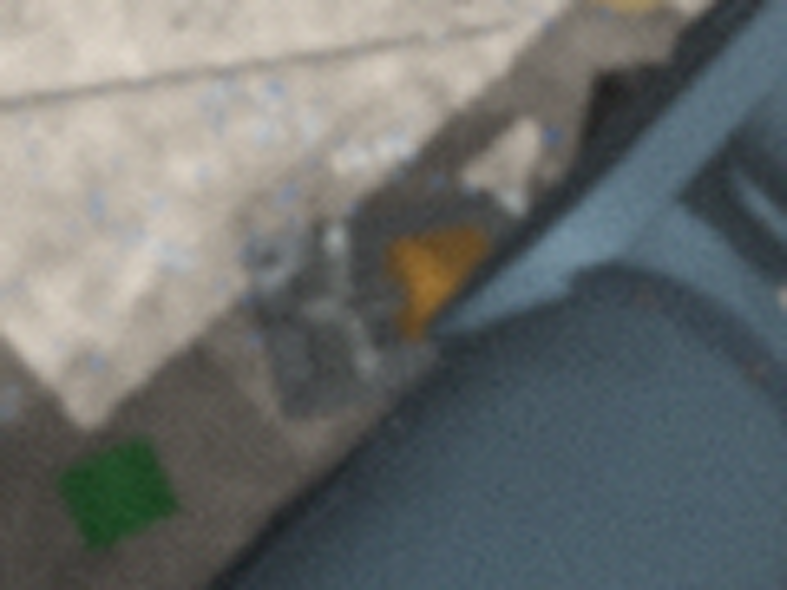

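Request:
drive_tool(
  deltas=[
    {"slide": [0, 0, 0.03], "delta_rot": [0, 0, 0], "hand": 0},
    {"slide": [0, 0, 0.03], "delta_rot": [0, 0, 0], "hand": 0},
    {"slide": [0, 0, 0.02], "delta_rot": [0, 0, 0], "hand": 0},
    {"slide": [0, 0, 0.02], "delta_rot": [0, 0, 0], "hand": 0},
    {"slide": [0, 0, 0], "delta_rot": [0, 0, 0], "hand": 0},
  ],
)

```text
time_s: 26.6
eef_pos: [0.5181, -0.4021, 0.0426]
eef_rot: [-0.0, 0.64, 0.769, 0.0]
wrist_force: [-0.8, 0.3, -3.9]
opening: 0.198
```

```bash
python3 st.py
```

```text
t 26.6 pos [ 518.1 -402.1   42.6] yaw 100.47 x.z 0.0002 z [-2.e-04  2.e-04 -1.e+00] F [-0.82  0.28 -3.86] T [-0.22 -0.14  0.01] op 0.198 q [-0.84  0.57  1.51 -0.    1.07 -1.02]
```

Request:
drive_tool(
  deltas=[
    {"slide": [0, 0, 0.01], "delta_rot": [0, 0, 0], "hand": 0},
    {"slide": [0, 0, 0.01], "delta_rot": [0, 0, 0], "hand": 0},
    {"slide": [0, 0, 0.01], "delta_rot": [0, 0, 0], "hand": 0},
    {"slide": [0, 0, 0], "delta_rot": [0, 0, 0], "hand": 0},
    {"slide": [0, 0, 0], "delta_rot": [0, 0, 0], "hand": 0},
  ],
)

```text
time_s: 27.22
eef_pos: [0.5184, -0.4023, 0.0415]
eef_rot: [0.0, 0.64, 0.769, 0.0]
wrist_force: [0.7, 0.6, -1.7]
opening: 0.196
```

```bash
python3 st.py
```

```text
t 27.23 pos [ 518.4 -402.3   41.5] yaw 100.48 x.z -0.0003 z [ 4.e-04 -2.e-04 -1.e+00] F [ 0.71  0.61 -1.72] T [-0.03 -0.12 -0.04] op 0.196 q [-0.84  0.57  1.51  0.    1.07 -1.02]
```

Request:
drive_tool(
  deltas=[
    {"slide": [0, 0, 0.006], "delta_rot": [0, 0, 0], "hand": 0},
    {"slide": [0, 0, 0.006], "delta_rot": [0, 0, 0], "hand": 0},
    {"slide": [0, 0, 0], "delta_rot": [0, 0, 0], "hand": 0},
    {"slide": [0, 0, 0], "delta_rot": [0, 0, 0], "hand": 0},
    {"slide": [0, 0, 0], "delta_rot": [0, 0, 0], "hand": 0},
  ],
)

```text
time_s: 27.85
eef_pos: [0.5184, -0.4023, 0.0412]
eef_rot: [0.0, 0.64, 0.769, 0.0]
wrist_force: [-0.9, 1.9, 5.9]
opening: 0.202
```

```bash
python3 st.py
```

```text
t 27.85 pos [ 518.4 -402.3   41.2] yaw 100.48 x.z -0.0003 z [ 4.e-04 -3.e-04 -1.e+00] F [-0.88  1.91  5.86] T [ 0.52  0.11 -0.01] op 0.202 q [-0.84  0.57  1.51  0.    1.07 -1.02]
```

Request:
drive_tool(
  deltas=[
    {"slide": [0, 0, -0.005], "delta_rot": [0, 0, 0], "hand": 0},
    {"slide": [0, 0, 0], "delta_rot": [0, 0, 0], "hand": 0.2},
    {"slide": [0, 0, 0], "delta_rot": [0, 0, 0], "hand": 0.23},
    {"slide": [0, 0, 0], "delta_rot": [0, 0, 0], "hand": 0.26},
    {"slide": [0, 0, 0], "delta_rot": [0, 0, 0], "hand": 0.3},
  ],
)

```text
time_s: 28.48
eef_pos: [0.5179, -0.4022, 0.0406]
eef_rot: [-0.0, 0.64, 0.769, -0.0]
wrist_force: [0.5, 0.3, 0.2]
opening: 0.299
```

Request:
drive_tool(
  deltas=[
    {"slide": [0, 0, 0], "delta_rot": [0, 0, 0], "hand": 0.4},
    {"slide": [0, 0, 0], "delta_rot": [0, 0, 0], "hand": 0.5},
    {"slide": [0, 0, 0], "delta_rot": [0, 0, 0], "hand": 0.7},
    {"slide": [0, 0, 0], "delta_rot": [0, 0, 0], "hand": 0.7},
    {"slide": [0, 0, -0.1], "delta_rot": [0, 0, 0], "hand": 0.7},
  ],
)

```text
time_s: 29.1
eef_pos: [0.5179, -0.4019, 0.0457]
eef_rot: [-0.001, 0.64, 0.769, 0.0]
wrist_force: [-0.0, 0.1, 0.7]
opening: 0.7
```

```bash
python3 st.py
```

```text
t 29.1 pos [ 517.9 -401.9   45.7] yaw 100.48 x.z 0.0009 z [-7.e-04  8.e-04 -1.e+00] F [-0.03  0.09  0.69] T [0.01 0.07 0.04] op 0.7 q [-0.84  0.56  1.51 -0.    1.08 -1.02]
```

Request:
drive_tool(
  deltas=[
    {"slide": [0, 0, -0.3], "delta_rot": [0, 0, 0], "hand": 0.7},
    {"slide": [0, 0, -0.5], "delta_rot": [0, 0, 0], "hand": 0.7},
    {"slide": [0, 0, -0.8], "delta_rot": [0, 0, 0], "hand": 0.7},
    {"slide": [0, 0, -0.8], "delta_rot": [0, 0, 0], "hand": 0.7},
    {"slide": [0, 0, -0.8], "delta_rot": [0, 0, 0], "hand": 0.7},
  ],
)

```text
time_s: 29.72
eef_pos: [0.5183, -0.4023, 0.2087]
eef_rot: [0.001, 0.64, 0.769, -0.0]
wrist_force: [0.3, 0.2, 0.7]
opening: 0.706
```

Request:
drive_tool(
  deltas=[
    {"slide": [-0.4, -0.6, 0], "delta_rot": [0, 0, 0], "hand": 0.7},
    {"slide": [-0.5, -0.8, 0], "delta_rot": [0, 0, 0], "hand": 0.7},
    {"slide": [-0.5, -0.8, 0], "delta_rot": [0, 0, 0], "hand": 0.7},
    {"slide": [-0.5, -0.8, 0], "delta_rot": [0, 0, 0], "hand": 0.7},
    {"slide": [-0.5, -0.8, 0], "delta_rot": [0, 0, 0], "hand": 0.7},
  ],
)

```text
time_s: 30.35
eef_pos: [0.3521, -0.5559, 0.2076]
eef_rot: [0.001, 0.64, 0.769, -0.0]
wrist_force: [0.0, -1.0, 0.4]
opening: 0.704
```

Request:
drive_tool(
  deltas=[
    {"slide": [-0.4, -0.8, 0], "delta_rot": [0, 0, 0], "hand": 0.7},
    {"slide": [-0.4, -0.8, 0], "delta_rot": [0, 0, 0], "hand": 0.7},
    {"slide": [-0.3, -0.5, 0], "delta_rot": [0, 0, 0], "hand": 0.7},
    {"slide": [0, 0, 0], "delta_rot": [0, 0, 0], "hand": 0.7},
    {"slide": [0, 0, 0], "delta_rot": [0, 0, 0], "hand": 0.7},
  ],
)

```text
time_s: 30.98
eef_pos: [0.2604, -0.6276, 0.2067]
eef_rot: [0.0, 0.64, 0.769, 0.0]
wrist_force: [-0.8, -0.8, -0.4]
opening: 0.696
```

```bash
python3 st.py;  python3 snap.py 16 230,120,430,270 370,170,450,230; python3 snap.py 17 230,120,430,270 230,130,470,280
```

```text
t 30.98 pos [ 260.4 -627.6  206.7] yaw 100.48 x.z -0.0004 z [ 5.e-04 -3.e-04 -1.e+00] F [-0.76 -0.82 -0.37] T [ 0.01 -0.02  0.02] op 0.696 q [-1.35  0.43  1.34  0.    1.37 -1.53]
scene scale 3.933333333333333
top scale 9.833333333333334
scene scale 3.933333333333333
top scale 3.2916666666666665
```

View pics/top_16.png

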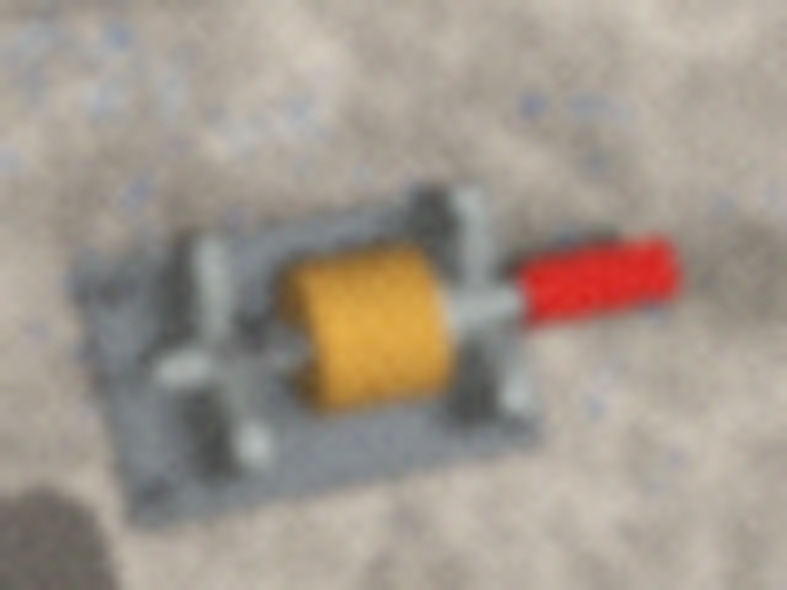

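View pics/top_17.png

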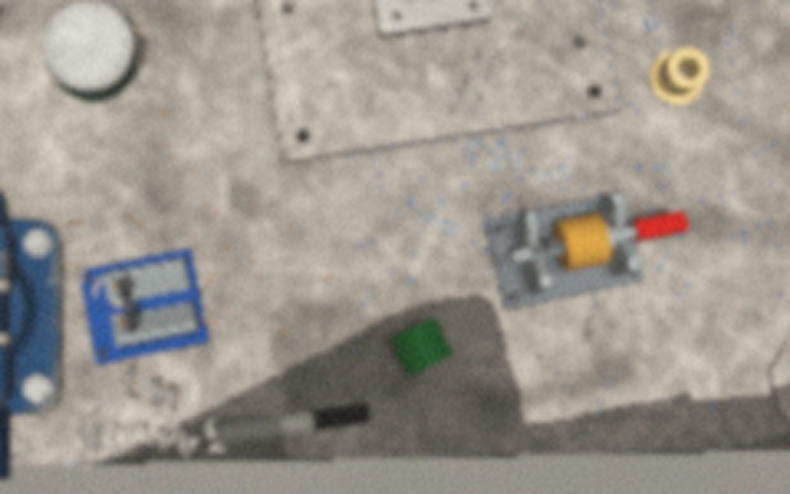

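View pics/scene_17.png

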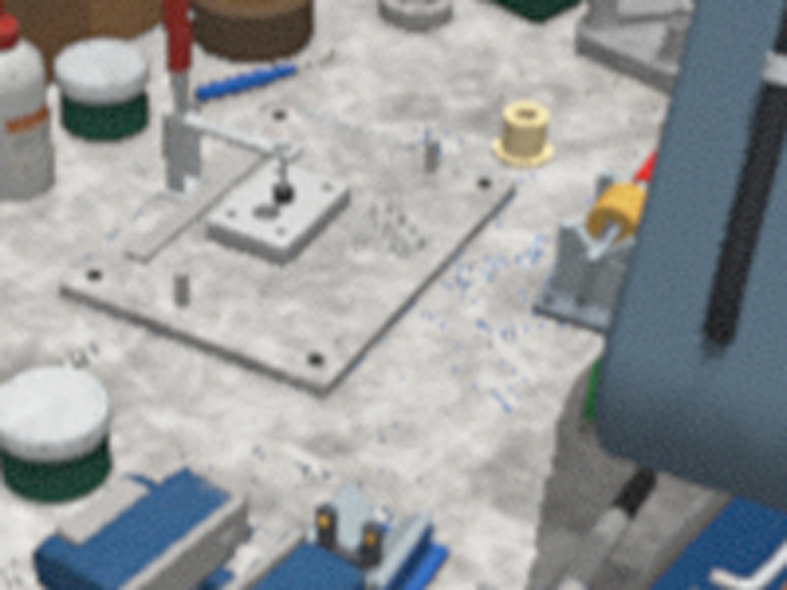

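The last views show the loaded arbor in both notches, with the sleeve between the uprights and the handle on its original side. The rest is empty and the bystanders haven't moved. I'm handing it in.

```bash
python3 -c "
from bench import ctrl
print(ctrl.hand_in())"
```

```text
the job is handed in; nothing more can be done
None
```

The job is done and handed in at about 31 s of the 64 s allowed. The arbor is back in both stand notches, the same way round, with the bronze sleeve on it.

- **Threading:** I lifted the arbor by its red handle and threaded it through the sleeve in small steps. The sleeve slid back about 10 mm before it met the stop.
- **Seating:** I pressed until the collar bore on the sleeve. The push read 12.5 to 13.4 N over about 1.2 s. The highest reading was 13.4 N, but force was only read at the end of each move call.
- **Catch:** I did not see the catch itself. The signs that it snapped out were the side load dropping just before the collar seated, the sleeve being dragged along when I pulled back about 5 mm past its play (about 1.7 N), and the sleeve staying on through the lift and transfer.
- **Laying back:** I lowered it slowly onto the notches, with about 6 N of contact at the last step. I eased that off before opening the fingers, which never touched the sleeve. The force read about zero after release.
- **Last checks:** The top view shows the arbor in both notches with the sleeve between the uprights, the rest empty, and the bystanders and green decoys where they were. The scene view agrees, but the arm hid part of the stand. No check failed or disagreed; the tip measured in the pictures matched its expected position to about one pixel or better.

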